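# Gang up stake blanks in the fence corner and lay the square across them

### The job

The brass bar blanks lying about the watchmaker's bench are to be marked out together: take the yellow cup off the marking-out board and stand it upright in the pink tray, then push every blank square and tight into the board's fence corner, lying flat side by side without gaps, each with its long sides along the side fence and one end hard against the end fence. Lay the steel square on the board with its stock flush against the long side of the outermost blank and its blade across all the blanks, the middle of the blade about 30 mm from the end fence, and when all that is flush, stand the knobbed brass weight flat on the blanks to hold them. Let go of everything, and leave the jar, the watch and the drilled steel stake where they are.

Things in the scene. Friction and masses are not known exactly. Their poses are not given: they have to be found in the camera images.
- board: fixed plywood marking-out board, 190 mm (x) x 210 (y) x 18 thick; origin at the centre of its underside. Along its far (+x) edge runs the dark steel end fence (inner face at x = +80 mm), along its +y edge the side fence (inner face at y = +90 mm); both 15 mm wide, and stand 8 mm above the board's top, lower than the blanks
- corner (a point): the inside corner where the two fences meet, on the board's top face (18 mm above the bench); axes as the board's: x points into the end fence, y into the side fence, so the working area has negative x and y
- blank1: brass bar blank 1, a plain bar 100 mm long (its x axis) x 30 wide (y) x 12 high (z), about 300 g, alike to the other blanks; origin at its centre, so 6 mm above what it lies on. Between two and four blanks are there; an absent one reads None
- blank2: brass bar blank 2, a plain bar 100 mm long (its x axis) x 30 wide (y) x 12 high (z), about 300 g, alike to the other blanks; origin at its centre, so 6 mm above what it lies on. Between two and four blanks are there; an absent one reads None
- blank3: brass bar blank 3, a plain bar 100 mm long (its x axis) x 30 wide (y) x 12 high (z), about 300 g, alike to the other blanks; origin at its centre, so 6 mm above what it lies on. Between two and four blanks are there; an absent one reads None
- blank4: brass bar blank 4, a plain bar 100 mm long (its x axis) x 30 wide (y) x 12 high (z), about 300 g, alike to the other blanks; origin at its centre, so 6 mm above what it lies on. Between two and four blanks are there; an absent one reads None
- square: steel engineer's square, ~550 g, steady on its stock. Stock: dark bar 90 mm (x) x 28 (y) x 28 high; origin: centre of its underside. Blade: bright strip 24 mm wide, 2.5 thick, standing out 135 mm from the stock's +y face, mid-line at x = +33 mm, underside 13.5 mm above the stock's, so it clears the blanks by 1.5. Lies right way up; laid properly, its axes point like the board's
- blade (a point): point on the underside of the square's blade, on its middle line, 65 mm out from the stock's +y face
- blade_tip (a point): middle of the free end of the square's blade, 135 mm out from the stock's +y face
- weight: hold-down weight: brass disc 50 mm across, 20 high, with a black knob 22 mm across and 24 high on top, about 400 g; origin at the centre of its underside, z up
- cup: yellow plastic cup, 50 mm across the mouth, a little narrower at the foot, 45 high, wall 4 mm, about 40 g, standing mouth up; origin at the centre of its foot, z up. At the start it stands on the board
- tray: fixed pink open tray, 110 x 110 mm outside, 28 high, walls and floor about 4-5 mm; origin at the centre of its underside
- jar: dark jar with white lid, 68 mm across, 75 high, a bystander; origin at the centre of its underside
- watch: gold wrist watch on a black round cushion 72 mm across, 34 high in all, a bystander; origin at the centre of its underside
- stake: finished dark steel stake with a row of holes, 100 x 30 x 12 mm, a bystander; origin at the centre of its underside
There are look-alikes about, which are no part of the job. What is shaped like the blank4 but orange is not meant. What is shaped like the blank3 but red is not meant.

How it is judged:
On the way, in this order (a step that is already met when the one before it is completed fails the run):
1. all blanks are tight in the fence corner and the square is laid flush against the outermost, before the weight goes on (x of blank1 in the frame of corner between -0.053 and -0.0485 m and z of blank1 in the frame of corner between 0.003 and 0.009 m and angle between the x axis of each of blank1, blank2, blank3, blank4, square and the x axis of corner, either way round below 0.03 rad and (y of blank1 in the frame of corner between -0.0175 and -0.0135 m or y of blank1 in the frame of corner between -0.049 and -0.0435 m or y of blank1 in the frame of corner between -0.0805 and -0.0735 m or y of blank1 in the frame of corner between -0.112 and -0.1035 m) and x of blank2 in the frame of corner between -0.053 and -0.0485 m and z of blank2 in the frame of corner between 0.003 and 0.009 m and (y of blank2 in the frame of corner between -0.0175 and -0.0135 m or y of blank2 in the frame of corner between -0.049 and -0.0435 m or y of blank2 in the frame of corner between -0.0805 and -0.0735 m or y of blank2 in the frame of corner between -0.112 and -0.1035 m) and x of blank3 in the frame of corner between -0.053 and -0.0485 m and z of blank3 in the frame of corner between 0.003 and 0.009 m and (y of blank3 in the frame of corner between -0.0175 and -0.0135 m or y of blank3 in the frame of corner between -0.049 and -0.0435 m or y of blank3 in the frame of corner between -0.0805 and -0.0735 m or y of blank3 in the frame of corner between -0.112 and -0.1035 m) and x of blank4 in the frame of corner between -0.053 and -0.0485 m and z of blank4 in the frame of corner between 0.003 and 0.009 m and (y of blank4 in the frame of corner between -0.0175 and -0.0135 m or y of blank4 in the frame of corner between -0.049 and -0.0435 m or y of blank4 in the frame of corner between -0.0805 and -0.0735 m or y of blank4 in the frame of corner between -0.112 and -0.1035 m) and (y of blank1 in the frame of corner between -0.0175 and -0.0135 m or y of blank2 in the frame of corner between -0.0175 and -0.0135 m or y of blank3 in the frame of corner between -0.0175 and -0.0135 m or y of blank4 in the frame of corner between -0.0175 and -0.0135 m) and (y of each of blank1, blank2, blank3, blank4 in the frame of corner above -0.03 m or y of blank1 in the frame of corner between -0.049 and -0.0435 m or y of blank2 in the frame of corner between -0.049 and -0.0435 m or y of blank3 in the frame of corner between -0.049 and -0.0435 m or y of blank4 in the frame of corner between -0.049 and -0.0435 m) and (y of each of blank1, blank2, blank3, blank4 in the frame of corner above -0.06 m or y of blank1 in the frame of corner between -0.0805 and -0.0735 m or y of blank2 in the frame of corner between -0.0805 and -0.0735 m or y of blank3 in the frame of corner between -0.0805 and -0.0735 m or y of blank4 in the frame of corner between -0.0805 and -0.0735 m) and (y of each of blank1, blank2, blank3, blank4 in the frame of corner above -0.09 m or y of blank1 in the frame of corner between -0.112 and -0.1035 m or y of blank2 in the frame of corner between -0.112 and -0.1035 m or y of blank3 in the frame of corner between -0.112 and -0.1035 m or y of blank4 in the frame of corner between -0.112 and -0.1035 m) and z of square in the frame of corner between -0.003 and 0.003 m and y of blade_tip in the frame of board above 0.055 m and x of blade in the frame of corner between -0.038 and -0.022 m and y of each of blank1, blank2, blank3, blank4 in the frame of square above 0.0275 m and (y of blank1 in the frame of square between 0.0275 and 0.0315 m or y of blank2 in the frame of square between 0.0275 and 0.0315 m or y of blank3 in the frame of square between 0.0275 and 0.0315 m or y of blank4 in the frame of square between 0.0275 and 0.0315 m)), for 0.2 s.
2. the weight stands flat on the blanks (z of weight in the frame of corner between 0.01 and 0.0145 m and angle between weight's own z axis and vertical below 0.06 rad and x of weight in the frame of corner between -0.11 and 0 m and y of weight in the frame of corner between -0.13 and 0 m and linear speed of weight below 0.01 m/s and contact force between each of the arm, the fingers and weight below 0.1 N), for 0.2 s.
At the end, for the whole second after the job is handed in: Blanks flat, ends within 3 mm of the end fence, side by side from the side fence, gaps under 1.5 mm; square on the board, within 2.5 mm of the outermost blank, mid-blade 22-38 mm from the end fence; all parallel to 0.03 rad; weight flat on the blanks; cup upright in the tray; at rest (all of step 1 and all of step 2 and x of cup in the frame of tray between -0.05 and 0.05 m and y of cup in the frame of tray between -0.05 and 0.05 m and z of cup in the frame of tray below 0.01 m and angle between cup's own z axis and vertical below 0.15 rad and linear speed of each of blank1, blank2, blank3, blank4, square, cup below 0.01 m/s); the robot touches nothing.
It fails at once if the jar is shifted by more than 20 mm (distance of jar from where it was at the start of the episode above 0.02 m).
It fails at once if the watch is shifted by more than 20 mm (distance of watch from where it was at the start of the episode above 0.02 m).
It fails at once if the stake is shifted by more than 20 mm (distance of stake from where it was at the start of the episode above 0.02 m).
Of blank1, blank2, blank3, blank4 only 2 to 4 are there at a start; the rules pass over those that are not, and their reading is None.
At some moment in a run one of blank1, blank2, blank3, blank4, square may be knocked a few centimetres aside while the robot is not near it.
It also fails if it takes over 210 s, if anything falls off the work surface, if the arm or the gripper's body presses on something with over 40 N, if the wrist force passes 120 N, or if a joint passes its speed limit or range.

### The arm

A 6-joint arm with a two-finger parallel gripper is mounted at the origin on the work surface. World frame = base frame: x ahead of the robot, y to its left, z up, the work surface at z = 0. Lengths are in m, angles in rad, forces in N, time in s.
With the tool pointing down it reaches from about 0.375 to 0.9 m from the base axis. Payload 3.1 kg.
Tool frame: the origin (TCP) lies at the very end of the fingers, on their centre line; the grasp point (between the pads) lies 19 mm behind it; z points along the fingers, y is the line along which they close (so a half turn about z gives the same grasp; the last joint's range is limited). The gripper opens to 85 mm and grips with 20 to 120 N. Pads are 22 mm wide; open, the fingers measure 114 mm over their backs; the gripper's body (76 mm by 85 mm) begins 54 mm behind the grasp point. The pads swing forward as they close: fully open they stand 13 mm farther back than shut.
Start: joints at [-1.302, 0.527, 1.433, -0, 1.181, -0.178], TCP at [0.27, -0.564, 0.206] pointing down, gripper open.
Joint ranges: [-3.08, 3.08], [-0.75, 2.2], [0.22, 2.44], [-1.43, 4.57], [0, 2.65], [-2.85, 2.85]. Speed limits (rad/s): [2.79, 2.79, 3.14, 3.14, 3.14, 3.14].

### API

Orientations are given as a unit quaternion [x, y, z, w].
In Python, from station import telemetry, snapshot, ticket gives the robot as it stands.
- The arm moves only by the tool move_arm, never from a script. Its argument "commands" is text: rows parted by semicolons, each of 7 numbers parted by spaces: the shift along the tool's x, y, z in mm, then the turn, a rotation vector about the tool's x, y, z in degrees, then the opening, from -1 (shut) to 1 (fully open). A call has exactly 5 rows; each row is the pose to reach, as a shift and turn from the pose commanded when the call began, along the tool's axes at that moment; what a row does not reach only later rows make up. A row lasts 1/8 s, in which the tool goes at most 62.5 mm and 10.7 degrees, less where a joint would pass 70% of its speed; a pose out of reach is approached as far as the arm can. A call with a gripper value outside its range is refused whole. The fingers move at their own pace and stop on an object; "grip_force" is the grip in N (left out, the last holds). Time passes only in rows, so rows that repeat a pose let the fingers close, or fill a call up. It gives the time, the measured TCP pose, the force, the opening and the grip force at its end, in the units of the state.
- telemetry.sense(): the state, without advancing time (a new reading comes with each control period).
- snapshot(name): name is "scene" or "top" or "wrist"; returns a dict with "image" (384x512x3 uint8, red, green, blue), "fx", "fy", "cx", "cy" (pixels), "pose" (4x4, takes a point from camera to world coordinates). Camera axes: x right, y down, z forward; pixel columns grow to the right and rows downward; lengths in m; the calibration is good to about 2 mm. The wrist camera is an equidistant fisheye: a pixel r from the principal point sees the ray r / f radians off the axis. A picture is of the moment at which its call begins. There is no depth.
- ticket.sign_off(): hands the job in; it is judged then, once.
The state is a dict: "t": time; "q": joint angles; "qd": joint speeds; "tau": joint torques, N m; "tcp_pos": TCP position; "tool_rot": TCP orientation; "force": force on the tool from outside, world axes, zero at the start; "ft_torque": the same for the moment, N m; "finger_gap": opening from 0.0 (shut) to 1.0 (fully open); "gripper_force": force on a finger pad.
Only numpy, scipy, OpenCV 4.12 (cv2) and the standard library are available. Lean on these libraries where they do the work, as an engineer would, in place of code of your own. Each camera call takes 0.05 s, during which the arm holds its last target. There are 200 camera calls.

## Working session

There is one attempt and no reset: what is moved stays moved. The work goes in short steps, Python scripts to look and compute and a tool call to move; the robot and the scene stay as the last step left them, time stands still between calls to the robot, and variables do not carry over. Pictures are saved under pics/ and viewed, at most 14 in all, crops included, and the job is handed in when it is done.

Besides the shell and the picture viewer there is one more tool, called after "Call:" in YAML: its name, and indented under it one key for each argument. move_arm: Moves the arm, as the interface text tells. Its arguments: {"type":"object","properties":{"commands":{"type":"string"},"grip_force":{"type":"number"}},"required":["commands"]}

```bash
ls; mkdir -p pics; cat > h.py <<'E'
import numpy as np, cv2
from station import telemetry, snapshot, ticket
from scipy.spatial.transform import Rotation as R
def snap(n,f):
    s=snapshot(n); cv2.imwrite('pics/'+f+'.png',s['image'][:,:,::-1]); 
    np.savez('pics/'+f+'.npz',**s); return s
def load(f): return dict(np.load('pics/'+f+'.npz'))
def ray(s,u,v,wrist=False):
    x=(u-s['cx'])/s['fx'];y=(v-s['cy'])/s['fy']
    if wrist:
        r=np.hypot(x,y); d=np.array([x/r*np.sin(r),y/r*np.sin(r),np.cos(r)]) if r>0 else np.array([0,0,1.])
    else: d=np.array([x,y,1.])
    d=s['pose'][:3,:3]@d; return s['pose'][:3,3],d/np.linalg.norm(d)
def at(s,u,v,z,wrist=False):
    o,d=ray(s,u,v,wrist); return o+d*(z-o[2])/d[2]
def tri(*rs):
    A=np.zeros((3,3));b=np.zeros(3)
    for o,d in rs:
        P=np.eye(3)-np.outer(d,d);A+=P;b+=P@o
    x=np.linalg.solve(A,b); return x,[np.linalg.norm((np.eye(3)-np.outer(d,d))@(x-o)) for o,d in rs]
def proj(s,p):
    c=s['pose'][:3,:3].T@(np.asarray(p)-s['pose'][:3,3]); return s['cx']+s['fx']*c[0]/c[2], s['cy']+s['fy']*c[1]/c[2]
E
python3 - <<'E'
from h import *
np.set_printoptions(precision=4,suppress=True)
for n in ['scene','top','wrist']:
    s=snap(n,n+'0'); print(n,s['fx'],s['cx'],s['cy'],s['pose'])
    if n!='wrist': cv2.imwrite('pics/%s0b.png'%n,cv2.resize(s['image'][:,:,::-1],(800,600),interpolation=cv2.INTER_CUBIC))
st=telemetry.sense(); print(st)
E
```

```text
pics
scene 354.5264811471003 255.06392011136285 194.82237423844606 [[-0.5403  0.5198 -0.6618  1.1803]
 [ 0.8415  0.3284 -0.4291  0.3844]
 [-0.0057 -0.7887 -0.6148  0.628 ]
 [ 0.      0.      0.      1.    ]]
top 496.64983881997307 251.08688471394402 189.24976913433355 [[ 0.0178 -0.9981  0.0584  0.4988]
 [-0.9998 -0.0181 -0.0037  0.0095]
 [ 0.0047 -0.0583 -0.9983  1.4779]
 [ 0.      0.      0.      1.    ]]
wrist 297.3186396354542 257.1036126606419 190.42564045069156 [[ 0.4325 -0.8612 -0.2668  0.3376]
 [-0.9016 -0.4136 -0.1266 -0.5302]
 [-0.0014  0.2953 -0.9554  0.3723]
 [ 0.      0.      0.      1.    ]]
{'t': 0.15, 'q': array([-1.3025,  0.5283,  1.4336,  0.    ,  1.1814, -0.1785]), 'qd': array([-0.001 , -0.0032, -0.0041,  0.001 , -0.0014, -0.0008]), 'tau': array([  0.0009, -44.2744, -17.8277,  -0.0002,   0.0055,  -0.    ]), 'tcp_pos': array([ 0.2699, -0.5631,  0.205 ]), 'tool_rot': array([ 0.9751,  0.2216, -0.    , -0.0008]), 'force': array([-0.3211, -0.2193,  0.3276]), 'ft_torque': array([-0.0435,  0.022 ,  0.0049]), 'gripper_force': 0.0, 'finger_gap': 0.9947071429896406}
```

View pics/top0b.png

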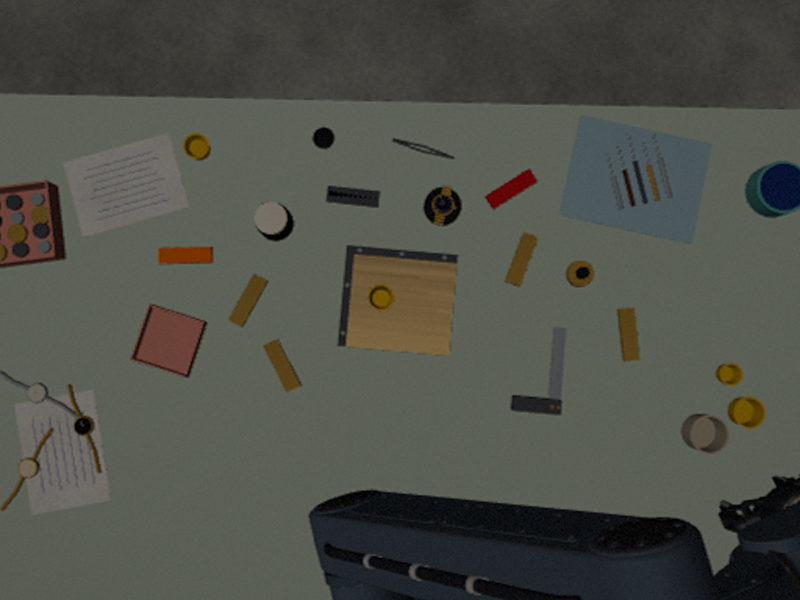

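View pics/scene0b.png

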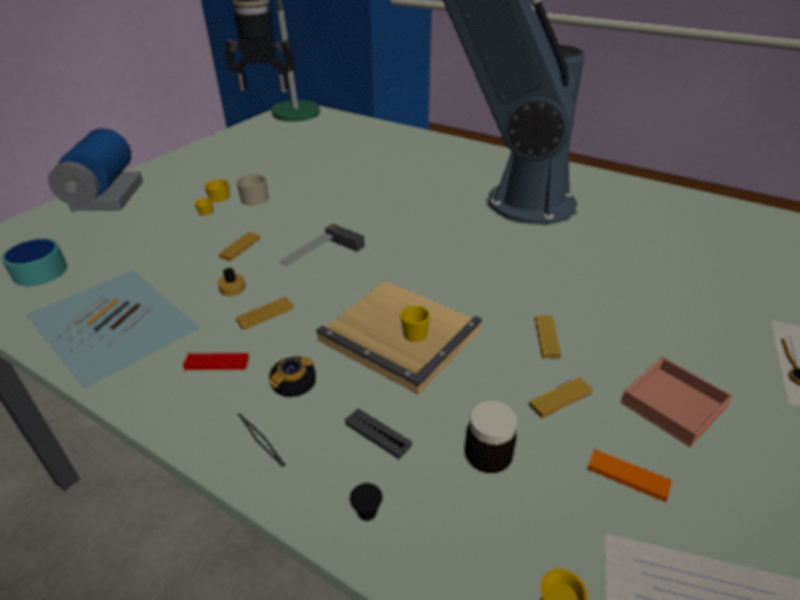

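The top view (800×600 scale) shows:
- Board: around (400,300), with fences on its upper (+x) and left (+y) edges.
- Cup: on the board at (380,297).
- Brass blanks: four, at (248,300), (282,365), (521,259) and (628,334).
- Square: stock at (536,404), with the blade going up to (559,328).
- Weight: (580,273).
- Tray: (170,340).
- Bystanders: jar (272,220), watch (442,206), stake (353,197).

The scene view agrees with this.

```bash
cat >> h.py <<'E'
def seg(s,u,v,rad,lo=90,hlo=0,hhi=40,vmin=30):
    """centre(s) of saturated blob nearest (u,v), upsampled x4"""
    im=cv2.GaussianBlur(s['image'],(0,0),0.7); im=cv2.resize(im,None,fx=4,fy=4,interpolation=cv2.INTER_CUBIC)
    h=cv2.cvtColor(im,cv2.COLOR_RGB2HSV)
    m=((h[:,:,1]>lo)&(h[:,:,0]>=hlo)&(h[:,:,0]<=hhi)&(h[:,:,2]>vmin)).astype(np.uint8)
    w=np.zeros_like(m); cv2.circle(w,(int(4*u),int(4*v)),int(4*rad),1,-1); m&=w
    n,l,st,c=cv2.connectedComponentsWithStats(m)
    i=1+np.argmax(st[1:,4]); cs,_=cv2.findContours((l==i).astype(np.uint8),cv2.RETR_EXTERNAL,cv2.CHAIN_APPROX_NONE)
    k=max(cs,key=len).reshape(-1,2).astype(float)
    return (k+0.5)/4-0.5, (c[i]+0.5)/4-0.5
def topose(s,k,z,wrist=False):
    P=np.array([at(s,a,b,z,wrist)[:2] for a,b in k],np.float32)
    (c,sz,a)=cv2.minAreaRect(P*1000); 
    bx=cv2.boxPoints((c,sz,a)); e=[bx[1]-bx[0],bx[2]-bx[1]]; e=max(e,key=np.linalg.norm)
    return np.array(c)/1000,np.array(sz),np.degrees(np.arctan2(e[1],e[0]))%180
E
python3 - <<'E'
from h import *
np.set_printoptions(precision=4,suppress=True)
t=load('top0'); s=load('scene0'); f=1.5625
h=cv2.cvtColor(t['image'],cv2.COLOR_RGB2HSV)
for p in [(158,192),(180,233),(333,166),(402,214),(210,280),(270,205)]: print(p,h[p[1],p[0]])
B={'A':(248,300,561,397),'B':(282,365,547,336),'C':(521,259,265,312),'D':(628,334,239,245)}
for n,(a,b,c,d) in B.items():
    k,ct=seg(t,a/f,b/f,22); k2,cs=seg(s,c/f,d/f,26)
    X,r=tri(ray(t,*ct),ray(s,*cs)); print(n,X,'res',np.array(r)*1000, topose(t,k,0.012))
for n,(a,b,c,d) in {'cup':(380,297,415,323),'weightknob':(580,271,229,274)}.items():
    print(n,tri(ray(t,a/f,b/f),ray(s,c/f,d/f)))
for n,l,z in [('boardcorners',[(347,247),(458,256),(450,354),(339,346)],0.022),('tray',[(151,304),(207,320),(188,377),(132,359)],0.028),('sq stock',[(512,396),(562,401),(561,414),(512,409)],0.028),('blade',[(554,328),(565,328)],.016)]:
    print(n); print(np.array([at(t,a/f,b/f,z) for a,b in l]))
E
```

```text
(158, 192) [ 20 189  85]
(180, 233) [ 20 191  84]
(333, 166) [ 20 185  87]
(402, 214) [ 20 185  88]
(210, 280) [44 28 99]
(270, 205) [ 19 124 113]
A [0.5725 0.2782 0.0082] res [0.7143 0.7143] (array([0.5721, 0.2782]), array([ 31.4941, 100.3859]), np.float32(152.5372))
B [0.4503 0.2113 0.0062] res [0.1169 0.1169] (array([0.4505, 0.2107]), array([100.1857,  30.9056]), np.float32(28.563904))
C [ 0.6604 -0.2398  0.0073] res [0.3039 0.3039] (array([ 0.6597, -0.2387]), array([ 31.2749, 101.2341]), np.float32(160.01923))
D [ 0.5214 -0.4445  0.0064] res [0.6492 0.6492] (array([ 0.521 , -0.4423]), array([99.9647, 33.1979]), np.float32(6.3342404))
cup (array([0.5799, 0.027 , 0.0448]), [np.float64(2.3004984657091596e-05), np.float64(2.3004984657054852e-05)])
weightknob (array([ 0.636 , -0.3453,  0.0376]), [np.float64(0.0005494522919674762), np.float64(0.0005494522919673283)])
boardcorners
[[ 0.6745  0.0912  0.022 ]
 [ 0.6613 -0.1183  0.022 ]
 [ 0.4767 -0.1057  0.022 ]
 [ 0.4879  0.1023  0.022 ]]
tray
[[0.56   0.4546 0.028 ]
 [0.532  0.3491 0.028 ]
 [0.4255 0.381  0.028 ]
 [0.457  0.4862 0.028 ]]
sq stock
[[ 0.401  -0.2216  0.028 ]
 [ 0.3933 -0.3147  0.028 ]
 [ 0.3693 -0.3129  0.028 ]
 [ 0.377  -0.2218  0.028 ]]
blade
[[ 0.5289 -0.3016  0.016 ]
 [ 0.5293 -0.3223  0.016 ]]
```

Triangulated blank heights come out at 6–8 mm against an expected 6, and the sizes match 100×30. I'll move above the cup and board next.

```bash
cat >> h.py <<'E'
def pose():
    st=telemetry.sense(); return st,st['tcp_pos'],R.from_quat(st['tool_rot'])
def plan(*wps):
    """each wp (x,y,z,yawdeg): tool-frame shift mm and rotvec deg from the present pose"""
    st,p,q=pose()
    for x,y,z,a in wps:
        d=q.inv().apply(np.array([x,y,z])-p)*1000
        g=R.from_euler('z',a,degrees=True)*R.from_quat([1,0,0,0])
        print('shift',d.round(1),'turn',(q.inv()*g).as_rotvec(degrees=True).round(1),'len',round(float(np.linalg.norm(d)),0))
E
python3 - <<'E'
from h import *
plan((.58,.027,.2,-3.4))
E
```

```text
shift [ 534.6 -398.1    5.9] turn [-0.1  0.  29. ] len 667.0
```

Call:
move_arm:
  commands: "50 -37 0 0 0 6 1;100 -74 1 0 0 12 1;150 -111 2 0 0 18 1;200 -148 2 0 0 24 1;250 -186 2 0 0 29 1"

```text
t: 0.78
tcp_pos: [0.4157, -0.2863, 0.2037]
tool_rot: [1.0, -0.031, 0.0, -0.0]
force: [1.8, -0.0, 0.4]
finger_gap: 1.002
gripper_force: 0.0
```

```bash
python3 - <<'E'
from h import *
print(pose()[0]['t']); plan((.58,.027,.2,-3.4))
E
```

```text
0.775
shift [ 144.3 -323.     3.8] turn [-0.  -0.  -0.2] len 354.0
```

Call:
move_arm:
  commands: "25 -55 2 0 0 0 1;50 -110 4 0 0 0 1;75 -165 4 0 0 0 1;100 -220 4 0 0 0 1;120 -265 4 0 0 0 1"

```text
t: 1.4
tcp_pos: [0.5512, -0.0284, 0.1997]
tool_rot: [1.0, -0.029, -0.0, -0.0]
force: [-0.1, -0.7, 0.4]
finger_gap: 1.005
gripper_force: 0.0
```

Call:
move_arm:
  commands: "12 -28 0 0 0 0 1;24 -56 0 0 0 0 1;24 -56 0 0 0 0 1;24 -56 0 0 0 0 1;24 -56 0 0 0 0 1"

```text
t: 2.02
tcp_pos: [0.5773, 0.0228, 0.1997]
tool_rot: [1.0, -0.03, -0.0, 0.0]
force: [-0.3, -0.8, 1.0]
finger_gap: 0.999
gripper_force: 0.0
```

```bash
python3 - <<'E'
from h import *
s=snap('wrist','w1'); print(pose()[0]['tcp_pos']); plan((.58,.027,.2,-3.4))
cv2.imwrite('pics/w1b.png',cv2.resize(s['image'][:,:,::-1],(800,600),interpolation=cv2.INTER_CUBIC))
E
```

```text
[0.57737399 0.02274975 0.19979646]
shift [ 2.4 -4.4 -0.2] turn [ 0.   0.  -0.1] len 5.0
```

View pics/w1b.png

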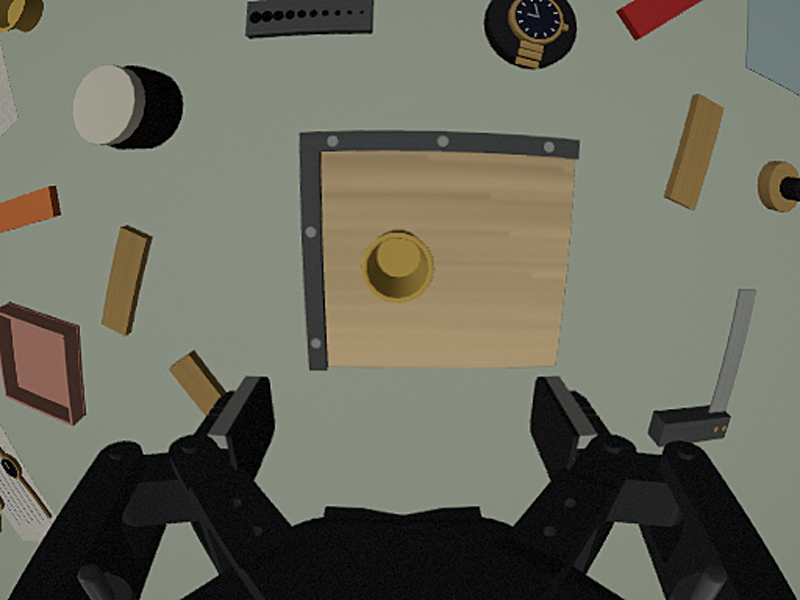

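Wrist view: the board is clear. The fence's outer corner is at (301,133), the end fence runs out to (579,140), and the side fence ends at (310,370). The inner corner is near (321,152) and the cup rim centre is at (398,266).

```bash
python3 - <<'E'
from h import *
np.set_printoptions(precision=4,suppress=True)
s=load('w1'); f=1.5625; t=load('top0')
P=lambda u,v,z: at(s,(u+.5)/f-.5,(v+.5)/f-.5,z,True)[:2]
O=P(301,133,.026);A=P(579,140,.026);B=P(310,370,.026);I=P(321,152,.026);C=P(398,266,.063)
A0=P(578,158,.026);BR=P(556,366,.018)
print(O,A,B,I,C,A0,BR)
yaw=lambda v:np.degrees(np.arctan2(v[1],v[0]))
print('lens',np.linalg.norm(A-O),np.linalg.norm(B-O),'yaw',yaw(O-A)-90,yaw(O-B),yaw(I-A0)-90)
# fine edge detection: sample intensity across inner edges
g=cv2.cvtColor(s['image'],cv2.COLOR_RGB2GRAY).astype(float)
def pix(p):
    c=s['pose'][:3,:3].T@(np.asarray(p)-s['pose'][:3,3]); th=np.arctan2(np.hypot(c[0],c[1]),c[2]);r=np.hypot(c[0],c[1])
    return s['cx']+s['fx']*th*c[0]/r, s['cy']+s['fy']*th*c[1]/r
cg=np.radians(-3.4);ex=np.array([np.cos(cg),np.sin(cg)]);ey=np.array([-np.sin(cg),np.cos(cg)])
def edge(base,dirn,z,lo,hi,sign):
    ds=np.arange(lo,hi,.0003)
    uv=np.array([pix([*(base+dirn*d),z]) for d in ds],np.float32)
    v=cv2.GaussianBlur(cv2.remap(g.astype(np.float32),uv[None,:,0],uv[None,:,1],cv2.INTER_LINEAR),(0,0),3)[0]
    return base+dirn*ds[np.argmax(np.gradient(v)*sign)]
def line(Ps):
    Ps=np.array(Ps); vx,vy,x,y=cv2.fitLine(Ps.astype(np.float32)*1000,cv2.DIST_HUBER,0,.01,.01).ravel(); return np.array([x,y])/1000,np.array([vx,vy])
for nm,z in (('inner top z26',.026),):
    e1=line([edge(I-ey*d,ex,z,-.012,.012,-1) for d in np.linspace(.02,.17,16)])
    e2=line([edge(I-ex*d,ey,z,-.012,.012,-1) for d in np.linspace(.02,.15,14)])
    a=np.linalg.solve(np.array([e1[1],-e2[1]]).T,e2[0]-e1[0]); print(nm,e1[0]+a[0]*e1[1],(yaw(e1[1])%180)-90,yaw(e2[1]))
o1=line([edge(O-ey*d,ex,.026,-.01,.01,1) for d in np.linspace(.02,.17,16)])
o2=line([edge(O-ex*d,ey,.026,-.01,.01,1) for d in np.linspace(.02,.15,14)])
a=np.linalg.solve(np.array([o1[1],-o2[1]]).T,o2[0]-o1[0]); print('outer',o1[0]+a[0]*o1[1],(yaw(o1[1])%180)-90,yaw(o2[1]))
print(ex,ey)
print('tri rim',tri(ray(t,380/f,297/f),ray(s,398/f,266/f,True)))
E
```

```text
[0.6771 0.0909] [ 0.6634 -0.1163] [0.4891 0.1043] [0.6615 0.077 ] [0.5808 0.0255] [ 0.6495 -0.115 ] [ 0.4747 -0.1042]
lens 0.20758039302912557 0.18845028202632952 yaw -3.784075402108101 -4.101269030949092 -3.5567338492544707
inner top z26 [0.6621 0.0771] -3.9300232 -3.97625
outer [0.678  0.0924] -3.8727875 -3.8899376
[ 0.9982 -0.0593] [0.0593 0.9982]
tri rim (array([0.5792, 0.0261, 0.057 ]), [np.float64(0.0007045429043048723), np.float64(0.0007045429043048622)])
```

The board yaw is −3.9° and the inside corner is at about (0.662, 0.078). The outer minus inner edges give 15 mm, which matches the fence width. The cup rim triangulates to z≈0.06 (expected 0.063). Next I'll grasp the cup.

Call:
move_arm:
  commands: "2 -3 60 0 0 0.5 1;2 -3 120 0 0 0.5 1;2 -3 160 0 0 0.5 1;2 -3 169 0 0 0.5 1;2 -3 169 0 0 0.5 1"
  grip_force: 20

```text
t: 2.7
tcp_pos: [0.5804, 0.0261, 0.0312]
tool_rot: [0.999, -0.034, 0.0, 0.0]
force: [0.1, 0.4, 0.4]
finger_gap: 0.997
gripper_force: 0.0
```

Call:
move_arm:
  commands: "0 0 0 0 0 0 -1;0 0 0 0 0 0 -1;0 0 0 0 0 0 -1;0 0 0 0 0 0 -1;0 0 0 0 0 0 -1"

```text
t: 3.32
tcp_pos: [0.5814, 0.0264, 0.0329]
tool_rot: [0.999, -0.034, 0.002, 0.0]
force: [-0.2, -1.3, 6.2]
finger_gap: 0.563
gripper_force: 19.6
```

Call:
move_arm:
  commands: "0 0 -15 0 0 0 -1;0 0 -50 0 0 0 -1;0 0 -100 0 0 0 -1;0 0 -100 0 0 0 -1;0 0 -100 0 0 0 -1"

```text
t: 3.95
tcp_pos: [0.5796, 0.0268, 0.1314]
tool_rot: [0.999, -0.034, 0.0, 0.0]
force: [-0.9, 0.4, -0.8]
finger_gap: 0.557
gripper_force: 20.8
```

```bash
python3 - <<'E'
from h import *
print(pose()[0]['finger_gap']*85); plan((.494,.418,.13,-3.9),(.494,.418,.021,-3.9))
E
```

```text
47.32569642438147
shift [-112.  -384.5    1.4] turn [ 0. -0.  0.] len 400.0
shift [-112.  -384.5  110.4] turn [ 0. -0.  0.] len 415.0
```

Call:
move_arm:
  commands: "-17 -58 0 0 0 0 -1;-34 -116 0 0 0 0 -1;-51 -174 0 0 0 0 -1;-68 -232 0 0 0 0 -1;-84 -288 0 0 0 0 -1"

```text
t: 4.58
tcp_pos: [0.5139, 0.3211, 0.1291]
tool_rot: [0.999, -0.034, -0.002, 0.001]
force: [0.2, -0.0, -0.7]
finger_gap: 0.559
gripper_force: 20.8
```

Call:
move_arm:
  commands: "-14 -48 0 0 0 0 -1;-28 -96 0 0 0 0 -1;-28 -96 50 0 0 0 -1;-28 -96 90 0 0 0 -1;-28 -96 90 0 0 0 -1"

```text
t: 5.2
tcp_pos: [0.4901, 0.4151, 0.0358]
tool_rot: [0.999, -0.034, -0.005, 0.003]
force: [-0.0, 0.2, -0.6]
finger_gap: 0.558
gripper_force: 21.0
```

```bash
python3 - <<'E'
from h import *
plan((.494,.418,.021,-3.9)); s=snap('wrist','w2')
cv2.imwrite('pics/w2b.png',cv2.resize(s['image'][:,:,::-1],(800,600),interpolation=cv2.INTER_CUBIC))
E
```

```text
shift [ 3.8 -3.2 14.8] turn [0.4 0.6 0. ] len 16.0
```

View pics/w2b.png

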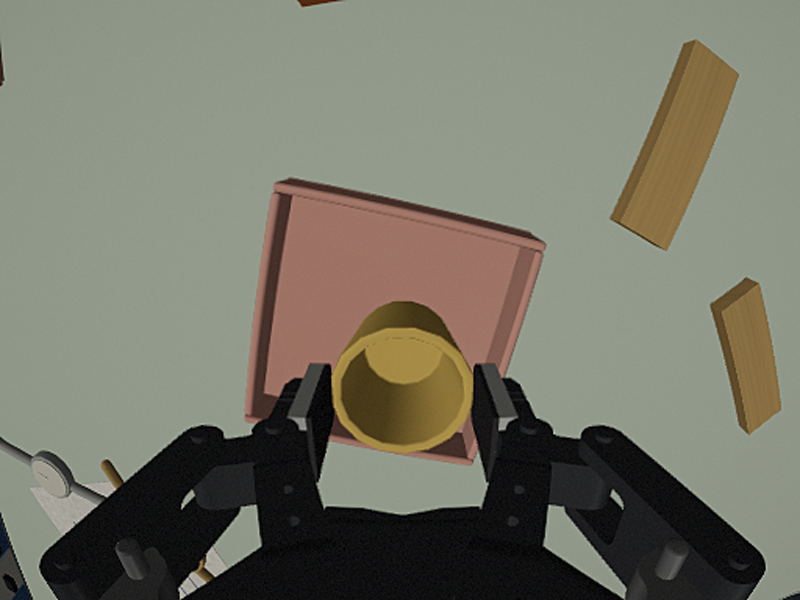

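The cup hangs above the tray interior; its foot is at about (403,345) and the tray floor's centre at about (400,320). I'll lower it and release.

Call:
move_arm:
  commands: "4 -3 8 0 0 0 -1;4 -3 14 0 0 0 -1;4 -3 14 0 0 0 0.35;4 -3 14 0 0 0 0.35;4 -3 14 0 0 0 0.35"

```text
t: 5.88
tcp_pos: [0.4988, 0.4202, 0.0273]
tool_rot: [0.999, -0.034, 0.0, -0.0]
force: [-0.6, -0.5, 0.1]
finger_gap: 0.677
gripper_force: 0.0
```

Call:
move_arm:
  commands: "0 0 -20 0 0 0 0.35;0 0 -60 0 0 0 0.5;0 0 -100 0 0 0 1;0 0 -100 0 0 0 1;0 0 -100 0 0 0 1"

```text
t: 6.5
tcp_pos: [0.4983, 0.42, 0.1276]
tool_rot: [0.999, -0.034, 0.0, -0.0]
force: [0.1, 0.2, 0.3]
finger_gap: 1.003
gripper_force: 0.0
```

```bash
python3 - <<'E'
from h import *
np.set_printoptions(precision=4,suppress=True)
t=snap('top','t2'); f=1.5625
k,c=seg(t,170/f,340/f,20,lo=150,hlo=18,hhi=35); print('cup',at(t,*c,.03))
for n,(a,b) in {'A':(248,300),'B':(282,365),'C':(521,259),'D':(628,334)}.items():
    k,c=seg(t,a/f,b/f,24,lo=110); print(n,topose(t,k,0.012))
plan((.5723,.2782,.10,-27.5),(.572,.278,.003,-27.5))
E
```

```text
cup [0.5141 0.4217 0.03  ]
A (array([0.5721, 0.2781]), array([30.3034, 99.0353]), np.float32(152.53589))
B (array([0.4504, 0.2106]), array([98.667 , 29.8609]), np.float32(28.838703))
C (array([ 0.6597, -0.2388]), array([29.9361, 99.7325]), np.float32(160.00513))
D (array([ 0.521 , -0.4422]), array([98.5724, 31.6679]), np.float32(6.2033157))
shift [ 84.  136.1  26.5] turn [ 0.1  0.1 23.6] len 162.0
shift [ 83.8 136.2 123.5] turn [ 0.1  0.1 23.6] len 202.0
```

Call:
move_arm:
  commands: "30 48 9 0 0 8 1;60 96 18 0 0 16 1;84 136 27 0 0 23.6 1;84 136 60 0 0 23.6 1;84 136 70 0 0 23.6 1"

```text
t: 7.18
tcp_pos: [0.5708, 0.2772, 0.0536]
tool_rot: [0.971, -0.238, -0.003, 0.002]
force: [-0.6, 0.2, -0.3]
finger_gap: 1.003
gripper_force: 0.0
```

```bash
python3 - <<'E'
from h import *
np.set_printoptions(precision=4,suppress=True)
s=snap('wrist','w3');plan((.572,.278,.004,-27.5))
u=np.array([.572,.278,.012]);
def pix(s,p):
    c=s['pose'][:3,:3].T@(np.asarray(p)-s['pose'][:3,3]); th=np.arctan2(np.hypot(c[0],c[1]),c[2]);r=np.hypot(c[0],c[1])
    return s['cx']+s['fx']*th*c[0]/r, s['cy']+s['fy']*th*c[1]/r
p=pix(s,u); print(p)
k,c=seg(s,*p,70,lo=80,hlo=10,hhi=25); print(topose(s,k,.012,True))
t=snap('top','t3');k,c=seg(t,170/1.5625,340/1.5625,20,lo=150,hlo=18,hhi=35); print('cup',at(t,*c,.03))
E
cat pics/../h.py | head -3
```

```text
shift [ 1.5 -1.1 49.2] turn [ 0.3  0.3 -0. ] len 49.0
(np.float64(255.2084722286849), np.float64(202.47285180901974))
(array([0.5724, 0.2779]), array([ 29.5023, 100.0139]), np.float32(152.55646))
import numpy as np, cv2
from station import telemetry, snapshot, ticket
from scipy.spatial.transform import Rotation as RTraceback (most recent call last):
  File "<stdin>", line 10, in <module>
  File "h.py", line 30, in seg
    i=1+np.argmax(st[1:,4]); cs,_=cv2.findContours((l==i).astype(np.uint8),cv2.RETR_EXTERNAL,cv2.CHAIN_APPROX_NONE)
        ~~~~~~~~~^^^^^^^^^^
    return _wrapfunc(a, 'argmax', axis=axis, out=out, **kwds)
    return bound(*args, **kwds)
ValueError: attempt to get argmax of an empty sequence
```

The close wrist view puts blank A at (0.5724, 0.2779), 29.5×100.0 mm, which agrees with the top view. Grasping it now.

Call:
move_arm:
  commands: "1 -1 25 0 0 0 1;1 -1 45 0 0 0 1;1 -1 50 0 0 0 1;1 -1 50 0 0 0 -1;1 -1 50 0 0 0 -1"
  grip_force: 40

```text
t: 7.9
tcp_pos: [0.5751, 0.2794, 0.0077]
tool_rot: [0.971, -0.238, 0.001, -0.0]
force: [0.5, 0.5, -0.2]
finger_gap: 0.61
gripper_force: 0.0
```

Call:
move_arm:
  commands: "0 0 0 0 0 0 -1;0 0 0 0 0 0 -1;0 0 0 0 0 0 -1;0 0 -40 0 0 0 -1;0 0 -90 0 0 0 -1"

```text
t: 8.52
tcp_pos: [0.5733, 0.2787, 0.0964]
tool_rot: [0.971, -0.238, -0.002, 0.001]
force: [0.9, 0.2, -0.1]
finger_gap: -0.001
gripper_force: 0.0
```

```bash
cat >> h.py <<'E'
YB=-3.9; C0=np.array([.662,.078]); ex=np.array([np.cos(np.radians(YB)),np.sin(np.radians(YB))]); ey=np.array([-ex[1],ex[0]])
def bw(x,y): return C0+x/1000*ex+y/1000*ey     # corner mm -> world
def wb(p): d=np.asarray(p)[:2]-C0; return np.array([d@ex,d@ey])*1000
def bplan(*w): plan(*[(*bw(x,y),z/1000,YB) for x,y,z in w])
def wpix(s,p):
    c=s['pose'][:3,:3].T@(np.asarray(p)-s['pose'][:3,3]); th=np.arctan2(np.hypot(c[0],c[1]),c[2]);r=np.hypot(c[0],c[1])
    return s['cx']+s['fx']*th*c[0]/r, s['cy']+s['fy']*th*c[1]/r
def wblank(s,p,rad=70,lo=80):
    k,c=seg(s,*wpix(s,p),rad,lo=lo,hlo=10,hhi=25); return topose(s,k,p[2],True)
E
python3 - <<'E'
from h import *
st=pose()[0];print(st['finger_gap'],st['gripper_force'],st['tcp_pos']);bplan((-56,-40,100),(-56,-40,30))
E
```

```text
-0.0014699527041272225 0.0 [0.57332471 0.27869556 0.0963777 ]
shift [136.  196.1  -3.5] turn [  0.1   0.2 -23.6] len 239.0
shift [136.2 196.   66.5] turn [  0.1   0.2 -23.6] len 248.0
```

The fingers shut empty, so I'll look at what happened.

```bash
python3 - <<'E'
from h import *
s=snap('wrist','w4')
cv2.imwrite('pics/w4b.png',cv2.resize(s['image'][:,:,::-1],(800,600),interpolation=cv2.INTER_CUBIC))
t=snap('top','t4')
for n,(a,b) in {'A':(248,300),'B':(282,365),'C':(521,259),'D':(628,334)}.items():
    try: k,c=seg(t,a/1.5625,b/1.5625,30,lo=110); print(n,topose(t,k,0.012))
    except Exception as e: print(n,e)
E
```

```text
A (array([0.5972608, 0.2650466]), array([29.83114815, 41.92945862]), np.float32(153.0888))
B (array([0.45035391, 0.21055994]), array([98.72952271, 29.52062607]), np.float32(28.70873))
C (array([ 0.65986761, -0.23867274]), array([29.69813156, 99.55796051]), np.float32(159.94786))
D (array([ 0.52099878, -0.44219879]), array([98.54434967, 31.691782  ]), np.float32(6.3361115))
```

View pics/w4b.png

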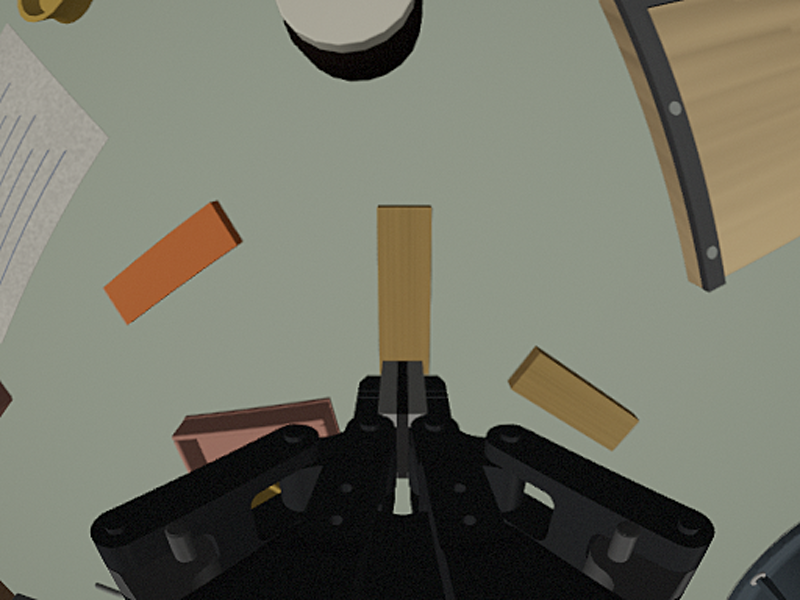

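Blank A is still in place at (405,285), seen past the shut fingers. The TCP had been 7.7 mm up because I planned from an unsettled reading, so the pads only caught the top edge. I'll retry lower, using settled readings.

```bash
python3 - <<'E'
from h import *
st=pose()[0];print(st['qd'].round(3),st['tcp_pos']);plan((.5723,.278,.002,-27.5))
E
```

```text
[-0.001  0.059  0.054  0.    -0.043  0.   ] [0.57880682 0.28047992 0.10272681]
shift [ -5.5   6.  100.6] turn [-0.5 -0.5  0. ] len 101.0
```

Call:
move_arm:
  commands: "0 0 0 0 0 0 1;0 0 0 0 0 0 1;0 0 0 0 0 0 1;0 0 0 0 0 0 1;0 0 0 0 0 0 1"

```text
t: 9.25
tcp_pos: [0.5743, 0.2791, 0.0963]
tool_rot: [0.971, -0.238, -0.0, 0.0]
force: [0.0, -0.4, 0.6]
finger_gap: 0.999
gripper_force: 0.0
```

```bash
python3 - <<'E'
from h import *
st=pose()[0];print(st['qd'].round(3),st['tcp_pos']);plan((.5723,.278,.002,-27.5))
E
```

```text
[-0.    -0.006 -0.002  0.001  0.001  0.002] [0.57428089 0.27905404 0.0963248 ]
shift [-1.2  1.8 94.3] turn [ 0.  0. -0.] len 94.0
```

Call:
move_arm:
  commands: "-1 2 40 0 0 0 1;-1 2 75 0 0 0 1;-1 2 93 0 0 0 1;-1 2 93 0 0 0 1;-1 2 93 0 0 0 1"

```text
t: 9.88
tcp_pos: [0.5738, 0.2782, 0.0049]
tool_rot: [0.971, -0.238, 0.001, -0.001]
force: [0.3, 0.2, -0.5]
finger_gap: 1.0
gripper_force: 0.0
```

Call:
move_arm:
  commands: "0 0 0 0 0 0 -1;0 0 0 0 0 0 -1;0 0 0 0 0 0 -1;0 0 0 0 0 0 -1;0 0 0 0 0 0 -1"

```text
t: 10.5
tcp_pos: [0.5726, 0.2778, 0.0038]
tool_rot: [0.971, -0.238, 0.0, -0.0]
force: [-1.0, -0.5, 0.1]
finger_gap: 0.0
gripper_force: 0.0
```

Call:
move_arm:
  commands: "0 0 -20 0 0 0 -1;0 0 -60 0 0 0 -1;0 0 -90 0 0 0 -1;0 0 -90 0 0 0 -1;0 0 -90 0 0 0 -1"

```text
t: 11.12
tcp_pos: [0.5723, 0.2777, 0.0941]
tool_rot: [0.971, -0.238, -0.0, 0.0]
force: [-0.4, -0.4, 0.6]
finger_gap: 0.001
gripper_force: 0.0
```

```bash
python3 - <<'E'
from h import *
st=pose()[0];print(st['tcp_pos']);bplan((-56,-40,90),(-56,-40,30))
E
```

```text
[0.57226881 0.27771564 0.09407544]
shift [136.5 194.8   4.1] turn [  0.    0.  -23.6] len 238.0
shift [136.5 194.8  64.1] turn [  0.    0.  -23.6] len 246.0
```

Call:
move_arm:
  commands: "0 0 40 0 0 0 0;0 0 75 0 0 0 0;0 0 91 0 0 0 0;0 0 91 0 0 0 0;0 0 91 0 0 0 0"

```text
t: 11.75
tcp_pos: [0.5735, 0.2781, 0.0037]
tool_rot: [0.971, -0.238, 0.001, -0.0]
force: [0.8, 0.6, 0.8]
finger_gap: 0.499
gripper_force: 0.0
```

```bash
python3 - <<'E'
from h import *
s=snap('wrist','w5'); st=pose()[0];print(st['tcp_pos'],st['force'],st['finger_gap'])
cv2.imwrite('pics/w5b.png',cv2.resize(s['image'][150:,100:420][:,:,::-1],(800,585),interpolation=cv2.INTER_CUBIC))
print(wblank(s,(.5723,.278,.012)))
E
```

```text
[0.57376008 0.27817787 0.00406127] [ 0.25483642 -0.35177064  0.41000104] 0.4992542322888199
(array([0.56889642, 0.27968549]), array([29.61929131, 92.05431366]), np.float32(152.68855))
```

View pics/w5b.png

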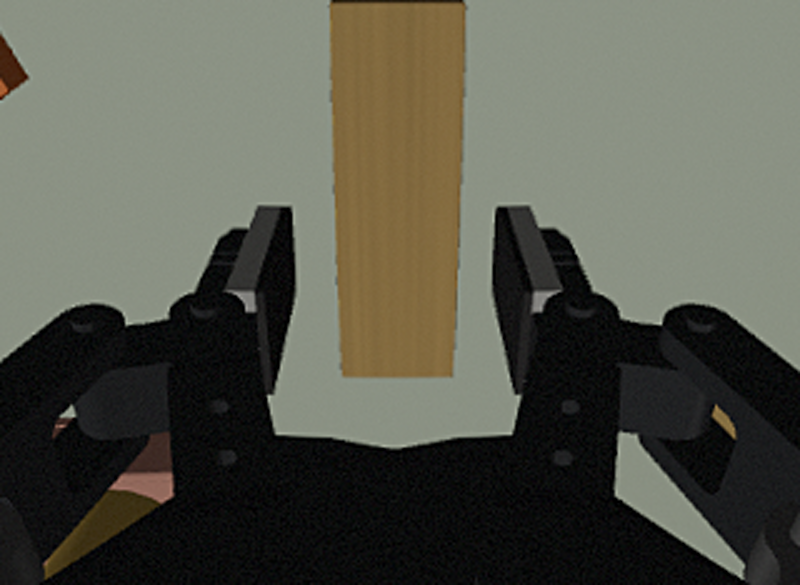

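In the crop, blank A lies between the pads, clear on both sides; its near end is at (398,377) and the pad tips are at (293,207) and (497,207). The pad gap is too large relative to the blank, which suggests the pads sit above it. I'll solve for the tip height.

```bash
python3 - <<'E'
from h import *
np.set_printoptions(precision=1,suppress=True)
s=load('w5'); p=np.array([.5737,.2782,.004]); a=np.radians(-27.5)
tx=np.array([np.cos(a),np.sin(a),0]);ty=np.array([np.sin(a),-np.cos(a),0])
for z in (0,.005,.01,.015,.02,.03,.04):
    print(z,[np.array(wpix(s,p+tx*dx+ty*sg*.0212+[0,0,z])) for dx in (.011,-.011) for sg in (-1,1)])
print('obs',[(100+u/2.5,150+v/2.5) for u,v in [(293,207),(497,207),(295,290),(272,393)]])
E
```

```text
0 [array([221.9, 209.7]), array([292.1, 209.7]), array([223.4, 242.2]), array([290.6, 242.2])]
0.005 [array([220.9, 212.7]), array([293.1, 212.7]), array([222.5, 245.9]), array([291.4, 245.9])]
0.01 [array([219.9, 215.9]), array([294.1, 215.9]), array([221.7, 249.7]), array([292.3, 249.8])]
0.015 [array([218.9, 219.2]), array([295.1, 219.3]), array([220.7, 253.8]), array([293.2, 253.8])]
0.02 [array([217.8, 222.8]), array([296.2, 222.8]), array([219.8, 258. ]), array([294.1, 258.1])]
0.03 [array([215.4, 230.5]), array([298.5, 230.6]), array([217.7, 267.2]), array([296.2, 267.2])]
0.04 [array([212.7, 239.2]), array([301.2, 239.3]), array([215.4, 277.3]), array([298.4, 277.4])]
obs [(217.2, 232.8), (298.8, 232.8), (218.0, 266.0), (208.8, 307.2)]
```

The camera geometry suggests the finger tips are about 30 mm above the reported TCP. I'll check by descending carefully while watching the force.

Call:
move_arm:
  commands: "0 0 2 0 0 0 0;0 0 4 0 0 0 0;0 0 6 0 0 0 0;0 0 6 0 0 0 0;0 0 6 0 0 0 0"

```text
t: 12.42
tcp_pos: [0.5726, 0.2778, -0.0032]
tool_rot: [0.971, -0.238, -0.0, 0.0]
force: [0.4, -1.0, -1.2]
finger_gap: 0.497
gripper_force: 0.0
```

```bash
python3 - <<'E'
from h import *
st=pose()[0];print(st['tcp_pos'],st['force'])
s=snap('scene','s5'); cv2.imwrite('pics/s5b.png',cv2.resize(s['image'][150:330,270:470][:,:,::-1],(660,594),interpolation=cv2.INTER_CUBIC))
for z in(0,.03,.07): print(proj(s,(*st['tcp_pos'][:2],z)))
E
```

```text
[ 0.57262997  0.27782373 -0.00322699] [ 0.40558941 -1.01575445 -1.21529048]
(np.float64(358.03891774860654), np.float64(256.24551401634744))
(np.float64(360.29366234431586), np.float64(247.3486193574326))
(np.float64(363.4635725896603), np.float64(234.84061397859142))
```

View pics/s5b.png

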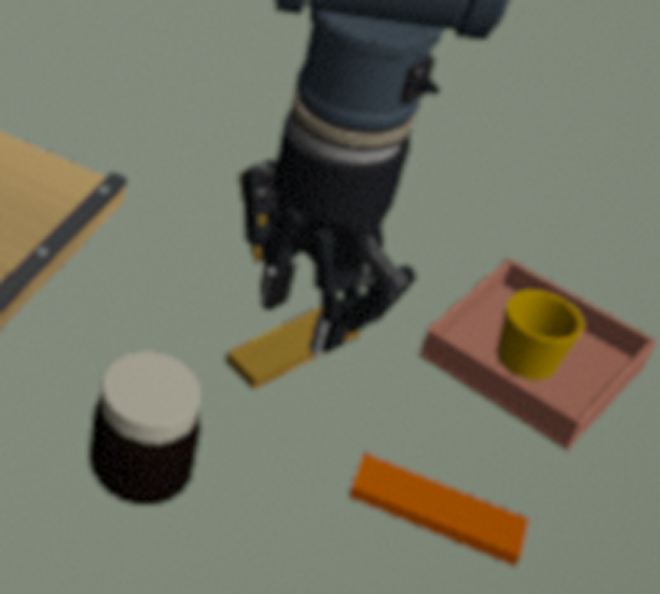

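The scene crop shows the finger tips at (270,300) and (320,350), clearly hovering above blank A. So the real tips sit roughly 25–30 mm short of the reported TCP. The cup is standing upright in the tray at (540,335). I'll find the table by a gentle touch.

Call:
move_arm:
  commands: "0 0 8 0 0 0 0;0 0 16 0 0 0 0;0 0 20 0 0 0 0;0 0 20 0 0 0 0;0 0 20 0 0 0 0"

```text
t: 13.1
tcp_pos: [0.5728, 0.2778, -0.0232]
tool_rot: [0.971, -0.238, 0.0, -0.0]
force: [-0.5, 0.0, 0.5]
finger_gap: 0.5
gripper_force: 0.0
```

Call:
move_arm:
  commands: "0 0 1 0 0 0 0;0 0 2 0 0 0 0;0 0 3 0 0 0 0;0 0 3 0 0 0 0;0 0 3 0 0 0 0"

```text
t: 13.72
tcp_pos: [0.5727, 0.2778, -0.0262]
tool_rot: [0.971, -0.238, 0.0, 0.0]
force: [-0.2, 1.0, 0.9]
finger_gap: 0.5
gripper_force: 0.0
```

```bash
python3 - <<'E'
from h import *
st=pose()[0];print(st['tcp_pos'],st['force'])
s=snap('scene','s6'); print([proj(s,(x,y,z)) for x,y in((.5628,.2590),(.5824,.2966)) for z in (.01,.03)])
E
```

```text
[ 0.57265814  0.2778064  -0.02618455] [-0.23859116  0.9824082   0.87800712]
[(np.float64(352.5526768483869), np.float64(247.55930770905636)), (np.float64(353.94816667614066), np.float64(241.6035692764201)), (np.float64(365.2178741250289), np.float64(259.2701611834473)), (np.float64(366.8584953250985), np.float64(253.27779546210633))]
```

Call:
move_arm:
  commands: "0 0 0 0 0 0 -1;0 0 0 0 0 0 -1;0 0 0 0 0 0 -1;0 0 0 0 0 0 -1;0 0 0 0 0 0 -1"

```text
t: 14.4
tcp_pos: [0.573, 0.2779, -0.0256]
tool_rot: [0.971, -0.238, 0.0, -0.0]
force: [-1.2, -1.8, 4.7]
finger_gap: 0.338
gripper_force: 42.1
```

```bash
python3 - <<'E'
from h import *
st=pose()[0];print(st['tcp_pos'],st['force'],st['finger_gap']*85)
s=snap('wrist','w6'); print(wblank(s,(.5723,.278,.012)))
E
```

```text
[ 0.5730485   0.27790845 -0.02563551] [-1.1837752  -1.82819627  4.65191452] 28.69459835723717
(array([0.56753168, 0.28087894]), array([30.58349037, 84.74319458]), np.float32(152.59149))
```

Gripped with the real tips at table level, so tip z ≈ reported z + 26 mm. Lifting and carrying to the board.

Call:
move_arm:
  commands: "0 0 -20 0 0 0 -1;0 0 -50 0 0 0 -1;0 0 -80 0 0 0 -1;0 0 -80 0 0 0 -1;0 0 -80 0 0 0 -1"

```text
t: 15.08
tcp_pos: [0.5716, 0.2775, 0.053]
tool_rot: [0.971, -0.238, -0.001, 0.0]
force: [-0.7, -0.1, -2.8]
finger_gap: 0.339
gripper_force: 40.3
```

```bash
python3 - <<'E'
from h import *
st=pose()[0];print(st['tcp_pos'],st['finger_gap']);bplan((-57,-40,54),(-57,-40,0))
s=snap('wrist','w7'); p=st['tcp_pos']; print(p,wblank(s,(p[0],p[1],p[2]+.038)))
E
```

```text
[0.57163863 0.27753872 0.05302706] 0.3389655360552171
shift [136.1 194.7  -0.9] turn [  0.1   0.1 -23.6] len 238.0
shift [136.1 194.7  53.1] turn [  0.1   0.1 -23.6] len 243.0
[0.57163863 0.27753872 0.05302706] (array([0.56682813, 0.28023883]), array([30.49277496, 84.34760284]), np.float32(152.59839))
```

Call:
move_arm:
  commands: "34 49 0 0 0 -8 -1;68 98 0 0 0 -16 -1;102 146 0 0 0 -23.6 -1;136 195 0 0 0 -23.6 -1;136 195 0 0 0 -23.6 -1"

```text
t: 15.75
tcp_pos: [0.6036, 0.0372, 0.0523]
tool_rot: [0.999, -0.037, -0.001, 0.0]
force: [-0.5, 1.0, -3.6]
finger_gap: 0.339
gripper_force: 40.6
```

Call:
move_arm:
  commands: "0 0 10 0 0 0 -1;0 0 25 0 0 0 -1;0 0 40 0 0 0 -1;0 0 50 0 0 0 -1;0 0 50 0 0 0 -1"

```text
t: 16.38
tcp_pos: [0.6023, 0.0427, 0.0025]
tool_rot: [0.999, -0.034, -0.001, -0.0]
force: [0.0, -0.3, -3.0]
finger_gap: 0.339
gripper_force: 40.6
```

```bash
python3 - <<'E'
from h import *
st=pose()[0];print(st['tcp_pos'],st['finger_gap'],st['force']);bplan((-57,-40,-7),)
s=snap('wrist','w8')
cv2.imwrite('pics/w8b.png',cv2.resize(s['image'][:,:,::-1],(800,600),interpolation=cv2.INTER_CUBIC))
E
```

```text
[0.60226797 0.04270671 0.00245398] 0.3391030085829298 [ 0.02447717 -0.25836172 -3.01986563]
shift [0.2 0.7 9.5] turn [-0.   0.1  0. ] len 9.0
```

View pics/w8b.png

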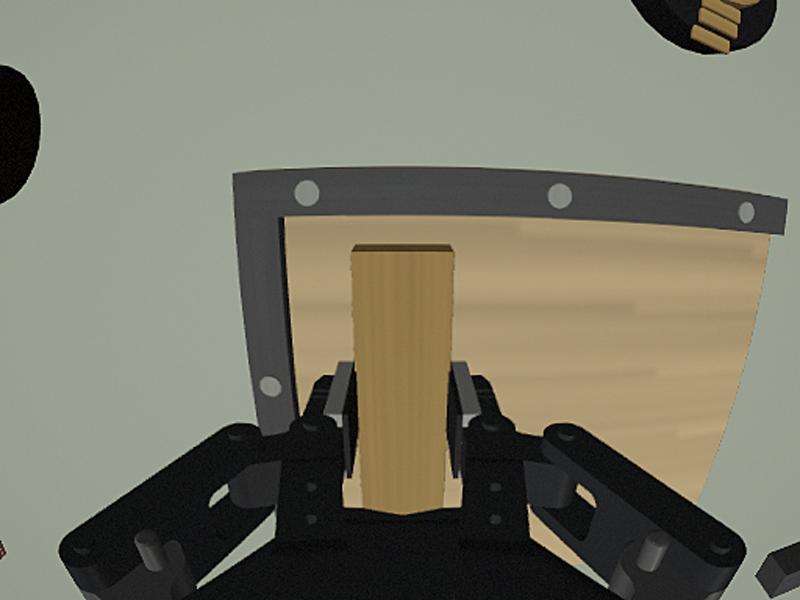

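The view shows the blank aligned with the board at (403,380). Its front end is at row 251, 34 px before the end fence's inner edge at row 217. Lowering it.

Call:
move_arm:
  commands: "0 0 4 0 0 0 -1;0 0 8 0 0 0 -1;0 0 10 0 0 0 -1;0 0 10 0 0 0 -1;0 0 10 0 0 0 -1"

```text
t: 17.05
tcp_pos: [0.6033, 0.042, -0.0061]
tool_rot: [0.999, -0.034, 0.0, 0.0]
force: [0.0, 0.2, -2.8]
finger_gap: 0.337
gripper_force: 40.6
```

```bash
python3 - <<'E'
from h import *
s=load('w8');f=1.5625;P=lambda u,v,z: wb(at(s,(u+.5)/f-.5,(v+.5)/f-.5,z,True))
print('end top',P(403,251,.0405),'end bottom',P(403,245,.0285),'fence',P(403,217,.026),P(403,217,.018),'corner',P(285,217,.018))
print('w l/r',P(353,300,.0405),P(453,300,.0405))
st=pose()[0];print(st['tcp_pos'],st['force'])
E
```

```text
end top [ -8.15018748 -39.15058325] end bottom [ -8.71008252 -39.18283231] fence [ -0.31131178 -39.17405763] [ -1.34450767 -39.19681827] corner [-0.8189267   0.21541967]
w l/r [-22.71857109 -24.55540652] [-22.68311771 -53.81116474]
[ 0.60332956  0.04200522 -0.00609284] [ 0.0118575   0.22220122 -2.7578971 ]
```

Call:
move_arm:
  commands: "0 0 1 0 0 0 -1;0 0 2 0 0 0 -1;0 0 2 0 0 0 -1;0 0 2 0 0 0 -1;0 0 2 0 0 0 -1"

```text
t: 17.68
tcp_pos: [0.6033, 0.042, -0.0076]
tool_rot: [0.999, -0.034, 0.0, 0.0]
force: [-1.9, -0.1, 5.5]
finger_gap: 0.337
gripper_force: 42.5
```

Call:
move_arm:
  commands: "3 0 0 0 0 0 -1;6 0 0 0 0 0 -1;8 0 0 0 0 0 -1;9 0 0 0 0 0 -1;9 0 0 0 0 0 -1"

```text
t: 18.3
tcp_pos: [0.6067, 0.0421, -0.0077]
tool_rot: [0.999, -0.034, -0.006, -0.0]
force: [-10.4, -0.3, 13.1]
finger_gap: 0.339
gripper_force: 45.9
```

```bash
python3 - <<'E'
from h import *
st=pose()[0];print(st['tcp_pos'],st['force'],wb(st['tcp_pos']))
E
```

```text
[ 0.60669602  0.04207696 -0.00765041] [-10.4157948   -0.31207137  13.10534993] [-52.73259994 -39.601366  ]
```

Call:
move_arm:
  commands: "0 0 -2 0 0 0 -1;0 0 -2 0 0 0 -1;4 0 -2 0 0 0 -1;4 0 -2 0 0 0 -1;4 0 -2 0 0 0 -1"

```text
t: 18.92
tcp_pos: [0.6106, 0.0418, -0.0075]
tool_rot: [0.999, -0.034, -0.006, -0.0]
force: [-9.5, 0.3, 2.7]
finger_gap: 0.336
gripper_force: 41.4
```

```bash
python3 - <<'E'
from h import *
st=pose()[0];print(st['tcp_pos'],st['force'],wb(st['tcp_pos']))
s=snap('wrist','w9')
cv2.imwrite('pics/w9b.png',cv2.resize(s['image'][80:260,130:370][:,:,::-1],(800,600),interpolation=cv2.INTER_CUBIC))
E
```

```text
[ 0.61062797  0.04176491 -0.00752376] [-9.51523812  0.33890426  2.74485262] [-48.78852464 -39.64526354]
```

View pics/w9b.png

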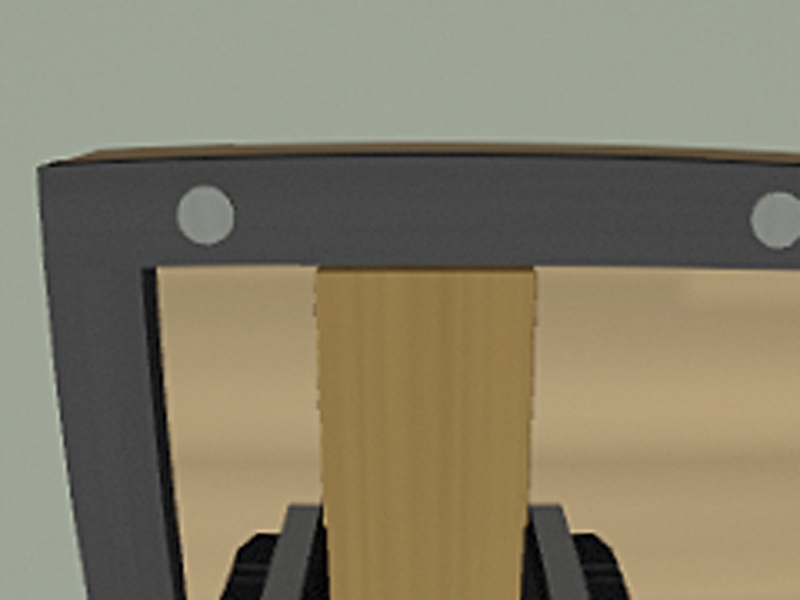

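The end is now flush against the end fence (row 268 against 265). Next I'll release, go around to the outer side, shut the fingers, and push in y.

Call:
move_arm:
  commands: "0 0 0 0 0 0 0.06;-3 0 -1 0 0 0 0.06;-4 0 -2 0 0 0 0.06;-4 0 -25 0 0 0 0.06;-4 0 -45 0 0 0 0.06"

```text
t: 19.6
tcp_pos: [0.6129, 0.0413, 0.0395]
tool_rot: [0.999, -0.034, 0.001, 0.0]
force: [0.1, 1.0, -0.1]
finger_gap: 0.529
gripper_force: 0.0
```

Call:
move_arm:
  commands: "0 20 0 0 0 0 -1;0 40 0 0 0 0 -1;0 40 0 0 0 0 -1;0 40 0 0 0 0 -1;0 40 0 0 0 0 -1"

```text
t: 20.23
tcp_pos: [0.6092, 0.0018, 0.0383]
tool_rot: [0.999, -0.034, -0.0, -0.0]
force: [-0.1, -0.5, 0.7]
finger_gap: 0.001
gripper_force: 0.0
```

```bash
python3 - <<'E'
from h import *
st=pose()[0];print(st['tcp_pos'],wb(st['tcp_pos']));bplan((-50,-80,-3))
s=snap('wrist','w10');print('blank',wb(wblank(s,(*bw(-50,-40),.030),lo=120)[0]),wblank(s,(*bw(-50,-40),.030),lo=120)[1:])
E
```

```text
[0.60917672 0.00184612 0.03833478] [-47.52132538 -79.57031792]
shift [-2.4  0.4 41.3] turn [-0.   0.1  0. ] len 41.0
blank [-48.44677265 -40.37661364] (array([30.64463806, 89.6486969 ]), np.float32(176.08884))
```

Call:
move_arm:
  commands: "-2 0 20 0 0 0 -1;-2 0 35 0 0 0 -1;-2 0 41 0 0 0 -1;-2 0 41 0 0 0 -1;-2 0 41 0 0 0 -1"

```text
t: 20.9
tcp_pos: [0.608, 0.0016, -0.0018]
tool_rot: [0.999, -0.034, 0.001, 0.0]
force: [0.4, 0.4, 0.0]
finger_gap: 0.004
gripper_force: 0.0
```

Call:
move_arm:
  commands: "0 -10 0 0 0 0 -1;0 -20 0 0 0 0 -1;0 -28 0 0 0 0 -1;0 -34 0 0 0 0 -1;0 -34 0 0 0 0 -1"

```text
t: 21.52
tcp_pos: [0.6102, 0.0365, -0.0019]
tool_rot: [0.999, -0.034, 0.0, -0.0]
force: [0.0, 0.3, 1.7]
finger_gap: -0.0
gripper_force: 1.3
```

```bash
python3 - <<'E'
from h import *
st=pose()[0];print(st['tcp_pos'],wb(st['tcp_pos']),st['force'])
s=snap('wrist','w11')
cv2.imwrite('pics/w11b.png',cv2.resize(s['image'][80:260,130:370][:,:,::-1],(800,600),interpolation=cv2.INTER_CUBIC))
print(wblank(s,(*bw(-40,-15),.030),lo=120)[1:])
f=3.3333;P=lambda u,v,z: wb(at(s,130+u/f,80+v/f,z,True))
E
```

```text
[ 0.61016764  0.03654815 -0.00188153] [-48.89297479 -44.88125214] [0.04839143 0.26040508 1.74338181]
(array([29.5405941 , 63.50003052]), np.float32(176.16997))
```

View pics/w11b.png

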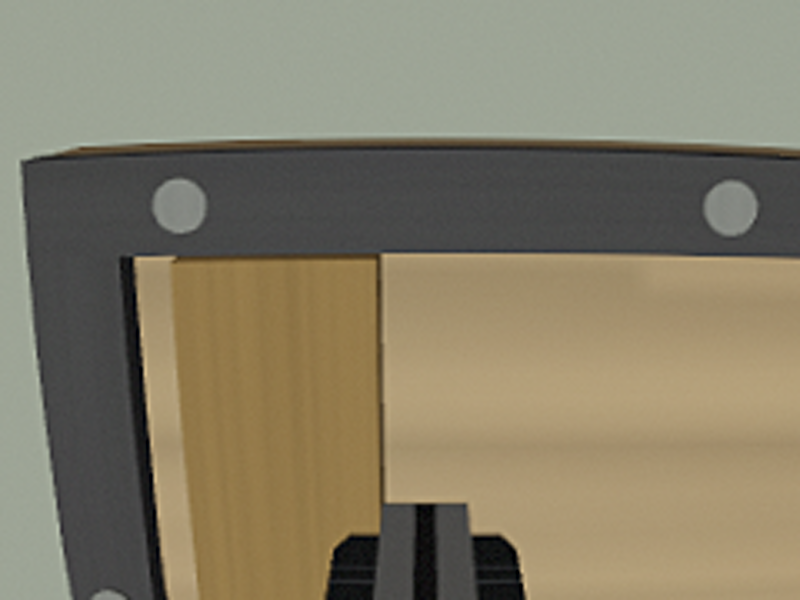

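Pushing works. Blank 1 is squared to the fence with about 5.5 mm left (at x 135–172). I'll continue the push.

Call:
move_arm:
  commands: "0 -3 0 0 0 0 -1;0 -6 0 0 0 0 -1;0 -8 0 0 0 0 -1;0 -9 0 0 0 0 -1;0 -9 0 0 0 0 -1"

```text
t: 22.2
tcp_pos: [0.6107, 0.0443, -0.002]
tool_rot: [0.999, -0.034, 0.0, 0.0]
force: [-0.4, -3.7, 5.2]
finger_gap: 0.005
gripper_force: 3.6
```

```bash
cat >> h.py <<'E'
def brect(s,x,y,rad=60,lo=120,z=.030):
    c,sz,a=wblank(s,(*bw(x,y),z),rad,lo); 
    g=np.degrees(0); k=None
    return wb(c).round(1),sz.round(1),round(float(a)-180-YB if a>90 else float(a)-YB,2)
E
python3 - <<'E'
from h import *
st=pose()[0];print(st['tcp_pos'],wb(st['tcp_pos']),st['force'])
s=snap('wrist','w12');print(brect(s,-40,-15)); plan((.4505,.2107,.06,28.7))
t=snap('top','t5')
for n,(a,b) in {'A':(350,290),'B':(282,365),'C':(521,259),'D':(628,334)}.items():
    try: k,c=seg(t,a/1.5625,b/1.5625,24,lo=150); print(n,topose(t,k,0.012))
    except Exception as e: print(n,e)
E
```

```text
[ 0.61069472  0.04431778 -0.00195194] [-48.89556121 -37.09376911] [-0.42937885 -3.66816474  5.20618159]
(array([-37.6, -15.6]), array([29.7, 58.5]), -0.0)
shift [-171.1 -155.1  -62.1] turn [  0.   -0.  -32.6] len 239.0
A (array([0.58223236, 0.07034067]), array([28.12581253, 12.5644989 ]), np.float32(64.448074))
B (array([0.47953174, 0.22632767]), array([29.45813942, 26.2093277 ]), np.float32(28.004204))
C (array([ 0.6598075 , -0.23868359]), array([26.89423752, 96.6778183 ]), np.float32(160.02411))
D (array([ 0.52101331, -0.44201947]), array([95.21399689, 28.48494148]), np.float32(6.2666726))
```

Blank 1 is seated at y −15.6 with 0.0° angle error. Next is blank B.

Call:
move_arm:
  commands: "0 5 0 0 0 0 -1;0 6 -20 0 0 0 -1;0 6 -60 0 0 0 0.2;0 6 -75 0 0 0 0.2;0 6 -75 0 0 0 0.2"

```text
t: 22.92
tcp_pos: [0.6107, 0.0386, 0.0742]
tool_rot: [0.999, -0.034, 0.001, 0.0]
force: [0.4, -0.2, -0.4]
finger_gap: 0.601
gripper_force: 0.0
```

Call:
move_arm:
  commands: "-42 -40 0 0 0 -8 0.2;-84 -80 0 0 0 -16 0.2;-126 -120 0 0 0 -24 0.2;-171 -160 0 0 0 -32.6 0.2;-171 -160 0 0 0 -32.6 0.2"

```text
t: 23.55
tcp_pos: [0.4441, 0.2117, 0.0714]
tool_rot: [0.968, 0.251, -0.004, -0.0]
force: [0.1, -0.3, -0.8]
finger_gap: 0.601
gripper_force: 0.0
```

Call:
move_arm:
  commands: "0 0 0 0 0 0 0.2;0 0 0 0 0 0 0.2;0 0 10 0 0 0 0.2;0 0 10 0 0 0 0.2;0 0 10 0 0 0 0.2"

```text
t: 24.18
tcp_pos: [0.4504, 0.2095, 0.0625]
tool_rot: [0.969, 0.247, -0.0, -0.0]
force: [-0.5, -0.4, 0.1]
finger_gap: 0.602
gripper_force: 0.0
```

```bash
python3 - <<'E'
from h import *
st=pose()[0];print(st['tcp_pos'])
s=snap('wrist','w13');c,sz,a=wblank(s,(.4505,.2107,.012),80,110);print(c,sz,a)
plan((.4505,.2107,-.025,28.7))
E
```

```text
[0.45038473 0.20946992 0.06248851]
[0.45052216 0.2110419 ] [99.39009094 28.8514595 ] 28.55823
shift [ 0.6 -0.9 87.7] turn [-0.  0. -0.] len 88.0
```

Call:
move_arm:
  commands: "0 -1 40 0 0 0 0.2;0 -1 75 0 0 0 0.2;0 -1 87 0 0 0 0.2;0 -1 87 0 0 0 0.2;0 -1 87 0 0 0 -1"

```text
t: 24.85
tcp_pos: [0.4506, 0.2109, -0.0232]
tool_rot: [0.969, 0.248, 0.001, 0.0]
force: [0.7, -1.0, 0.5]
finger_gap: 0.405
gripper_force: 0.0
```

Call:
move_arm:
  commands: "0 0 0 0 0 0 -1;0 0 0 0 0 0 -1;0 0 0 0 0 0 -1;0 0 -5 0 0 0 -1;0 0 -10 0 0 0 -1"

```text
t: 25.48
tcp_pos: [0.4495, 0.2107, -0.014]
tool_rot: [0.969, 0.248, -0.0, -0.0]
force: [0.0, 0.3, -2.8]
finger_gap: 0.335
gripper_force: 39.9
```

Call:
move_arm:
  commands: "0 0 -30 0 0 0 -1;0 0 -60 0 0 0 -1;0 0 -75 0 0 0 -1;0 0 -75 0 0 0 -1;0 0 -75 0 0 0 -1"

```text
t: 26.1
tcp_pos: [0.4491, 0.2105, 0.0601]
tool_rot: [0.969, 0.248, -0.001, -0.0]
force: [-0.2, 0.5, -2.7]
finger_gap: 0.337
gripper_force: 40.5
```

```bash
python3 - <<'E'
from h import *
st=pose()[0];print(st['tcp_pos'],st['finger_gap'],st['force'])
bplan((-57,-70,60),(-57,-70,-6))
E
```

```text
[0.44908965 0.21054374 0.06008228] 0.3370098361626311 [-0.1780735   0.45290225 -2.73957578]
shift [ 3.740e+01  2.468e+02 -1.000e-01] turn [-0.   0.1 32.6] len 250.0
shift [ 37.5 246.8  65.9] turn [-0.   0.1 32.6] len 258.0
```

Call:
move_arm:
  commands: "9 60 0 0 0 8 -1;18 120 0 0 0 16 -1;28 180 0 0 0 24 -1;37 240 0 0 0 32.6 -1;37 247 0 0 0 32.6 -1"

```text
t: 26.72
tcp_pos: [0.6043, 0.0076, 0.0595]
tool_rot: [0.999, -0.037, 0.002, 0.001]
force: [-0.3, -0.5, -2.8]
finger_gap: 0.335
gripper_force: 40.7
```

Call:
move_arm:
  commands: "0 0 0 0 0 0 -1;0 0 20 0 0 0 -1;0 0 45 0 0 0 -1;0 0 60 0 0 0 -1;0 0 60 0 0 0 -1"

```text
t: 27.35
tcp_pos: [0.5988, 0.0132, -0.0007]
tool_rot: [0.999, -0.033, -0.002, -0.0]
force: [0.1, 1.1, -2.4]
finger_gap: 0.337
gripper_force: 40.7
```

```bash
python3 - <<'E'
from h import *
st=pose()[0];print(st['tcp_pos'],wb(st['tcp_pos']),st['force'])
s=snap('wrist','w14');print('held',brect(s,-45,-70,50,z=st['tcp_pos'][2]+.0365),'b1',brect(s,-30,-15,40))
bplan((-57,-70,-6.5))
E
```

```text
[ 0.59875164  0.01316263 -0.00069526] [-58.69196124 -68.98908339] [ 0.05185912  1.11934146 -2.42904283]
held (array([-46.9, -68.7]), array([29.4, 54.6]), 0.72) b1 (array([-30.8, -17.2]), array([32. , 43.2]), 0.29)
shift [0.5 0.7 6.8] turn [-0.   0.1  0.1] len 7.0
```

Call:
move_arm:
  commands: "0 0 4 0 0 0 -1;0 0 6 0 0 0 -1;4 0 6 0 0 0 -1;8 0 6 0 0 0 -1;12 0 6 0 0 0 -1"

```text
t: 28.02
tcp_pos: [0.6087, 0.0112, -0.0049]
tool_rot: [0.999, -0.034, -0.005, -0.0]
force: [-12.0, -1.6, 11.1]
finger_gap: 0.338
gripper_force: 42.2
```

Call:
move_arm:
  commands: "0 0 0 0 0 0 -1;0 0 0 0 0 0 -1;0 0 0 0 0 0 -1;0 0 0 0 0 0 -1;0 0 0 0 0 0 -1"

```text
t: 28.65
tcp_pos: [0.6087, 0.0112, -0.0049]
tool_rot: [0.999, -0.034, -0.004, -0.0]
force: [-9.2, -0.9, 7.2]
finger_gap: 0.333
gripper_force: 41.8
```

```bash
python3 - <<'E'
from h import *
st=pose()[0];print(st['tcp_pos'],wb(st['tcp_pos']),st['force'])
s=snap('wrist','w15')
P=lambda u,v,z: wb(at(s,u,v,z,True))
# end-edge profile along blank centreline: brass->fence
h=cv2.cvtColor(s['image'],cv2.COLOR_RGB2HSV)
for y in (-62,-68,-74):
    print(y,[ (x,int(h[int(round(v)),int(round(u)),1])) for x in range(-16,8,2) for u,v in [wpix(s,(*bw(x,y),.030))]])
E
```

```text
[ 0.60868066  0.01120689 -0.00487052] [-48.65291801 -70.26496242] [-9.21726648 -0.87734033  7.16391803]
-62 [(-16, 124), (-14, 128), (-12, 129), (-10, 124), (-8, 126), (-6, 127), (-4, 128), (-2, 128), (0, 128), (2, 3), (4, 7), (6, 3)]
-68 [(-16, 127), (-14, 129), (-12, 126), (-10, 127), (-8, 126), (-6, 127), (-4, 127), (-2, 127), (0, 127), (2, 3), (4, 10), (6, 0)]
-74 [(-16, 125), (-14, 127), (-12, 127), (-10, 128), (-8, 127), (-6, 123), (-4, 124), (-2, 130), (0, 127), (2, 3), (4, 3), (6, 3)]
```

Call:
move_arm:
  commands: "0 0 0 0 0 0 0.06;-3 0 -1 0 0 0 0.06;-4 0 -2 0 0 0 0.06;-4 0 -25 0 0 0 0.06;-4 0 -45 0 0 0 0.06"

```text
t: 29.32
tcp_pos: [0.6092, 0.0113, 0.0403]
tool_rot: [0.999, -0.034, 0.0, 0.0]
force: [-0.2, -1.0, 0.7]
finger_gap: 0.531
gripper_force: 0.0
```

Call:
move_arm:
  commands: "0 20 0 0 0 0 -1;0 40 0 0 0 0 -1;0 40 0 0 0 0 -1;0 40 0 0 0 0 -1;0 40 0 0 0 0 -1"

```text
t: 29.95
tcp_pos: [0.6058, -0.0283, 0.0393]
tool_rot: [0.999, -0.034, -0.0, -0.0]
force: [-0.2, 0.8, 0.2]
finger_gap: 0.001
gripper_force: 0.0
```

```bash
python3 - <<'E'
from h import *
st=pose()[0];print(wb(st['tcp_pos']));bplan((-50,-109,-3),(-50,-67,-3))
s=snap('wrist','w16');print('b2',brect(s,-45,-70,40),'b1',brect(s,-30,-15,40))
E
```

```text
[ -48.85273121 -109.85613419]
shift [-1.1 -0.8 42.3] turn [-0.   0.1  0. ] len 42.0
shift [ -1.1 -42.8  42.3] turn [-0.   0.1  0. ] len 60.0
b2 (array([-46.3, -70.9]), array([30.5, 56.5]), -0.0) b1 (array([-31. , -18.3]), array([33.9, 57.1]), -0.0)
```

Call:
move_arm:
  commands: "-1 0 20 0 0 0 -1;-1 0 35 0 0 0 -1;-1 0 42 0 0 0 -1;-1 0 42 0 0 0 -1;-1 0 42 0 0 0 -1"

```text
t: 30.62
tcp_pos: [0.6056, -0.0286, -0.0019]
tool_rot: [0.999, -0.034, 0.0, 0.0]
force: [0.1, 0.4, 0.4]
finger_gap: 0.0
gripper_force: 0.0
```

Call:
move_arm:
  commands: "0 -12 0 0 0 0 -1;0 -24 0 0 0 0 -1;0 -35 0 0 0 0 -1;0 -41 0 0 0 0 -1;0 -44 0 0 0 0 -1"

```text
t: 31.25
tcp_pos: [0.6085, 0.0151, -0.0018]
tool_rot: [0.999, -0.033, 0.0, 0.001]
force: [0.0, -5.7, 3.9]
finger_gap: -0.0
gripper_force: 3.0
```

Call:
move_arm:
  commands: "0 -1 0 0 0 0 -1;0 -1 0 0 0 0 -1;0 0 0 0 0 0 -1;0 6 0 0 0 0 -1;0 6 -20 0 0 0 -1"

```text
t: 31.88
tcp_pos: [0.6057, 0.0095, 0.0167]
tool_rot: [0.999, -0.034, -0.002, -0.0]
force: [0.4, -0.4, 0.2]
finger_gap: 0.004
gripper_force: 0.0
```

Call:
move_arm:
  commands: "0 0 -20 0 0 0 0.2;0 0 -50 0 0 0 0.2;0 0 -50 0 0 0 0.2;0 0 -50 0 0 0 0.2;0 0 -50 0 0 0 0.2"

```text
t: 32.5
tcp_pos: [0.6067, 0.0095, 0.0668]
tool_rot: [0.999, -0.034, -0.001, -0.0]
force: [0.1, -0.3, 0.1]
finger_gap: 0.6
gripper_force: 0.0
```

```bash
cat >> h.py <<'E'
def dev(s,name,box,scale):
    r0,r1,c0,c1=box; cv2.imwrite('pics/'+name+'.png',cv2.resize(s['image'][r0:r1,c0:c1][:,:,::-1],None,fx=scale,fy=scale,interpolation=cv2.INTER_CUBIC))
E
python3 - <<'E'
from h import *
st=pose()[0];print(wb(st['tcp_pos']))
s=snap('wrist','w17');print('both',brect(s,-40,-30,60));dev(s,'w17b',(80,260,130,370),3.3333)
plan((.6598,-.2387,.06,-20)); t=snap('top','t6')
for n,(a,b) in {'C':(521,259),'D':(628,334)}.items(): print(n,topose(t,seg(t,a/1.5625,b/1.5625,24,lo=110)[0],0.012))
E
```

```text
[-50.49030759 -72.06606537]
both (array([-44. , -29.7]), array([59.5, 88.8]), -0.03)
shift [ 69.8 244.    6.6] turn [ 0.   0.1 16.1] len 254.0
C (array([ 0.65983374, -0.23871809]), array([29.64473724, 99.53874207]), np.float32(160.08577))
D (array([ 0.52103479, -0.44220401]), array([98.30713654, 31.57049561]), np.float32(6.203159))
```

View pics/w17b.png

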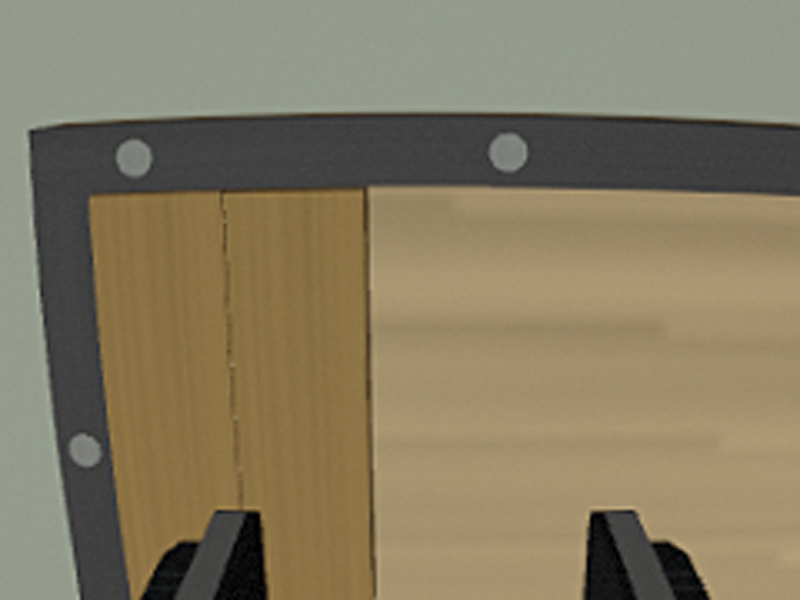

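The first two blanks are tight in the corner: the fence meets blank 1 at x≈90, the seam is a hairline at x≈225, and the ends are flush. Next is blank C.

Call:
move_arm:
  commands: "17 60 0 0 0 6 0.2;34 120 0 0 0 12 0.2;51 180 0 0 0 16.1 0.2;68 238 0 0 0 16.1 0.2;70 244 0 0 0 16.1 0.2"

```text
t: 33.22
tcp_pos: [0.6616, -0.2444, 0.0671]
tool_rot: [0.984, -0.176, 0.001, 0.001]
force: [1.2, 0.6, -0.1]
finger_gap: 0.599
gripper_force: 0.0
```

Call:
move_arm:
  commands: "0 0 0 0 0 0 0.2;0 0 0 0 0 0 0.2;0 0 10 0 0 0 0.2;0 0 10 0 0 0 0.2;0 0 10 0 0 0 0.2"

```text
t: 33.85
tcp_pos: [0.6609, -0.2381, 0.0576]
tool_rot: [0.985, -0.173, -0.0, -0.0]
force: [-0.7, -0.2, 1.5]
finger_gap: 0.601
gripper_force: 0.0
```

```bash
python3 - <<'E'
from h import *
s=snap('wrist','w18');c,sz,a=wblank(s,(.6598,-.2387,.012),80,110);print(c,sz,a)
plan((.6598,-.2387,-.0245,-20))
E
```

```text
[ 0.66047095 -0.2401676 ] [28.76709366 99.30406189] 160.04132
shift [-1.1  0.7 82.3] turn [-0.  0.  0.] len 82.0
```

Call:
move_arm:
  commands: "-1 1 40 0 0 0 0.2;-1 1 70 0 0 0 0.2;-1 1 82 0 0 0 0.2;-1 1 82 0 0 0 0.2;-1 1 82 0 0 0 -1"

```text
t: 34.52
tcp_pos: [0.6609, -0.2401, -0.0227]
tool_rot: [0.985, -0.174, 0.001, 0.0]
force: [1.2, 0.2, 0.1]
finger_gap: 0.399
gripper_force: 0.0
```

Call:
move_arm:
  commands: "0 0 0 0 0 0 -1;0 0 0 0 0 0 -1;0 0 0 0 0 0 -1;0 0 -5 0 0 0 -1;0 0 -10 0 0 0 -1"

```text
t: 35.15
tcp_pos: [0.6587, -0.2387, -0.0149]
tool_rot: [0.985, -0.174, -0.001, -0.0]
force: [-0.3, 0.5, -2.5]
finger_gap: 0.34
gripper_force: 40.3
```

Call:
move_arm:
  commands: "0 0 -30 0 0 0 -1;0 0 -60 0 0 0 -1;0 0 -75 0 0 0 -1;0 0 -75 0 0 0 -1;0 0 -75 0 0 0 -1"

```text
t: 35.78
tcp_pos: [0.6586, -0.2388, 0.0594]
tool_rot: [0.985, -0.174, -0.001, -0.0]
force: [-0.9, 0.1, -3.7]
finger_gap: 0.339
gripper_force: 40.3
```

```bash
python3 - <<'E'
from h import *
st=pose()[0];print(st['tcp_pos'],st['finger_gap'],st['force'])
bplan((-57,-100,60),(-57,-100,-6))
E
```

```text
[ 0.65859478 -0.23883531  0.05938499] 0.3391057514590656 [-0.88551764  0.07472419 -3.73690293]
shift [-132.2 -187.    -0.2] turn [ -0.1   0.2 -16.1] len 229.0
shift [-132.  -187.    65.8] turn [ -0.1   0.2 -16.1] len 238.0
```

Call:
move_arm:
  commands: "-33 -47 0 0 0 -6 -1;-66 -94 0 0 0 -12 -1;-99 -141 0 0 0 -16.1 -1;-133 -187 0 0 0 -16.1 -1;-133 -187 0 0 0 -16.1 -1"

```text
t: 36.4
tcp_pos: [0.5945, -0.0133, 0.0591]
tool_rot: [1.0, -0.031, -0.004, -0.001]
force: [0.2, -0.6, -3.2]
finger_gap: 0.337
gripper_force: 40.5
```

Call:
move_arm:
  commands: "0 0 0 0 0 0 -1;0 0 20 0 0 0 -1;0 0 45 0 0 0 -1;0 0 58 0 0 0 -1;0 0 58 0 0 0 -1"

```text
t: 37.02
tcp_pos: [0.5982, -0.0191, 0.0016]
tool_rot: [0.999, -0.035, -0.001, -0.0]
force: [-0.0, -0.3, -3.1]
finger_gap: 0.334
gripper_force: 40.5
```

```bash
python3 - <<'E'
from h import *
st=pose()[0];print(st['tcp_pos'],wb(st['tcp_pos']),st['force'])
s=snap('wrist','w19');print('held',brect(s,-45,-100,50,z=st['tcp_pos'][2]+.0365))
bplan((-58,-100,-6.5))
E
```

```text
[ 0.59817369 -0.019129    0.00156582] [ -57.07224885 -101.24524619] [-0.02463933 -0.25721909 -3.06169384]
held (array([ -47.1, -100.9]), array([29.4, 55.1]), -1.38)
shift [-1.6 -1.1  9. ] turn [-0.   0.  -0.1] len 9.0
```

Call:
move_arm:
  commands: "0 0 5 0 0 0 -1;0 0 7.5 0 0 0 -1;4 0 7.5 0 0 0 -1;8 0 7.5 0 0 0 -1;12 0 7.5 0 0 0 -1"

```text
t: 37.7
tcp_pos: [0.6065, -0.0183, -0.0044]
tool_rot: [0.999, -0.034, -0.004, -0.0]
force: [-12.9, -0.6, 10.2]
finger_gap: 0.335
gripper_force: 43.0
```

Call:
move_arm:
  commands: "0 0 0 0 0 0 -1;0 0 0 0 0 0 -1;0 0 0 0 0 0 -1;0 0 0 0 0 0 -1;0 0 0 0 0 0 -1"

```text
t: 38.33
tcp_pos: [0.6065, -0.0183, -0.0044]
tool_rot: [0.999, -0.034, -0.004, -0.0]
force: [-7.8, -1.2, 5.3]
finger_gap: 0.336
gripper_force: 42.5
```

```bash
cat >> h.py <<'E'
def ends(s,ys,z=.030):
    h=cv2.GaussianBlur(cv2.cvtColor(s['image'],cv2.COLOR_RGB2HSV)[:,:,1],(3,3),0).astype(np.float32)
    xs=np.arange(-20,6,.25); out=[]
    for y in ys:
        uv=np.array([wpix(s,(*bw(x,y),z)) for x in xs],np.float32)
        v=cv2.remap(h,uv[None,:,0],uv[None,:,1],cv2.INTER_LINEAR)[0]; out.append(float(xs[np.argmin(np.gradient(cv2.GaussianBlur(v[None],(0,0),2)[0]))]))
    return out
E
python3 - <<'E'
from h import *
st=pose()[0];print(st['tcp_pos'],wb(st['tcp_pos']),st['force'])
s=snap('wrist','w20');print(ends(s,[-10,-20,-40,-50,-92,-100,-108]))
E
```

```text
[ 0.60648701 -0.01827643 -0.00435852] [-48.83617044 -99.82920905] [-7.76554279 -1.17217185  5.2898419 ]
[1.0, 1.25, 1.25, 1.25, 1.25, 1.25, 1.25]
```

All three push contacts ended at the same TCP x (−48.8), so the ends are at the fence. Release and side push.

Call:
move_arm:
  commands: "0 0 0 0 0 0 0.06;-3 0 -1 0 0 0 0.06;-4 0 -2 0 0 0 0.06;-4 0 -25 0 0 0 0.06;-4 0 -45 0 0 0 0.06"

```text
t: 39.0
tcp_pos: [0.607, -0.0187, 0.0409]
tool_rot: [0.999, -0.034, 0.0, -0.0]
force: [-0.1, 0.8, -0.1]
finger_gap: 0.53
gripper_force: 0.0
```

Call:
move_arm:
  commands: "0 20 0 0 0 0 -1;0 40 0 0 0 0 -1;0 40 0 0 0 0 -1;0 40 0 0 0 0 -1;0 40 0 0 0 0 -1"

```text
t: 39.62
tcp_pos: [0.6036, -0.0583, 0.0398]
tool_rot: [0.999, -0.034, -0.0, -0.0]
force: [-0.0, -0.1, -0.7]
finger_gap: -0.004
gripper_force: 0.0
```

```bash
python3 - <<'E'
from h import *
st=pose()[0];print(wb(st['tcp_pos']));bplan((-50,-139,-3),(-50,-96,-3))
s=snap('wrist','w21');print('b3',brect(s,-45,-100,35))
E
```

```text
[ -49.03341769 -139.96996978]
shift [-0.9 -1.  42.8] turn [-0.   0.1  0. ] len 43.0
shift [ -0.9 -44.   42.8] turn [-0.   0.1  0. ] len 61.0
b3 (array([ -45.8, -100.6]), array([30.6, 49.3]), 0.5)
```

Call:
move_arm:
  commands: "-1 0 20 0 0 0 -1;-1 0 35 0 0 0 -1;-1 0 43 0 0 0 -1;-1 0 43 0 0 0 -1;-1 0 43 0 0 0 -1"

```text
t: 40.3
tcp_pos: [0.6033, -0.0587, -0.0024]
tool_rot: [0.999, -0.034, 0.0, 0.0]
force: [0.2, -0.2, 0.8]
finger_gap: 0.001
gripper_force: 0.0
```

Call:
move_arm:
  commands: "0 -12 0 0 0 0 -1;0 -24 0 0 0 0 -1;0 -35 0 0 0 0 -1;0 -41 0 0 0 0 -1;0 -44 0 0 0 0 -1"

```text
t: 40.92
tcp_pos: [0.6061, -0.0154, -0.0019]
tool_rot: [0.999, -0.033, 0.0, 0.001]
force: [-2.7, -9.8, 6.7]
finger_gap: 0.002
gripper_force: 6.2
```

Call:
move_arm:
  commands: "0 -1 0 0 0 0 -1;0 -1 0 0 0 0 -1;0 0 0 0 0 0 -1;0 6 0 0 0 0 -1;0 6 -20 0 0 0 -1"

```text
t: 41.55
tcp_pos: [0.6038, -0.0195, 0.0165]
tool_rot: [0.999, -0.034, -0.002, -0.001]
force: [-0.7, -0.7, -0.5]
finger_gap: -0.001
gripper_force: 0.0
```

Call:
move_arm:
  commands: "0 0 -20 0 0 0 0.2;0 0 -50 0 0 0 0.2;0 0 -50 0 0 0 0.2;0 0 -50 0 0 0 0.2;0 0 -50 0 0 0 0.2"

```text
t: 42.18
tcp_pos: [0.6045, -0.0203, 0.0664]
tool_rot: [0.999, -0.034, -0.001, -0.0]
force: [0.6, 1.0, 0.0]
finger_gap: 0.597
gripper_force: 0.0
```

```bash
python3 - <<'E'
from h import *
st=pose()[0];print(wb(st['tcp_pos']))
s=snap('wrist','w22');k=seg(s,*wpix(s,(*bw(-40,-45),.03)),70,lo=120,hlo=10,hhi=25)[0]
P=np.array([wb(at(s,a,b,.03,True)) for a,b in k]); 
for x in (-60,-45,-30,-15): q=P[abs(P[:,0]-x)<1.5]; print(x,q[:,1].min().round(1),q[:,1].max().round(1))
t=snap('top','t7')
try:
    for n,(a,b) in {'D':(628,334)}.items(): c=topose(t,seg(t,a/1.5625,b/1.5625,24,lo=110)[0],0.012); print(n,c)
except Exception as e: print(e)
plan((.521,-.4430,.06,6.2))
E
```

```text
[ -50.64583126 -101.94068773]
-60 -90.6 -0.4
-45 -90.2 -0.3
-30 -89.9 -0.4
-15 -89.6 -0.3
D (array([ 0.52103687, -0.44223163]), array([98.31384277, 31.66081238]), np.float32(6.2362976))
shift [-54.8 427.3   6.3] turn [ -0.    0.1 -10.1] len 431.0
```

Three blanks now span y −0.3 to −90. Next is blank D.

Call:
move_arm:
  commands: "-8 60 0 0 0 0 0.2;-16 120 0 0 0 -4 0.2;-24 180 0 0 0 -8 0.2;-31 240 0 0 0 -10.1 0.2;-39 300 0 0 0 -10.1 0.2"

```text
t: 42.9
tcp_pos: [0.5454, -0.319, 0.0666]
tool_rot: [0.999, 0.054, -0.0, -0.0]
force: [0.8, -0.4, -0.3]
finger_gap: 0.6
gripper_force: 0.0
```

Call:
move_arm:
  commands: "7 60 0 0 0 0 0.2;14 125 0 0 0 0 0.2;7 128 0 0 0 0 0.2;7 128 0 0 0 0 0.2;7 128 0 0 0 0 0.2"

```text
t: 43.52
tcp_pos: [0.5665, -0.4415, 0.0666]
tool_rot: [0.999, 0.055, -0.001, -0.001]
force: [-0.0, -0.9, -1.0]
finger_gap: 0.6
gripper_force: 0.0
```

```bash
python3 - <<'E'
from h import *
s=snap('wrist','w23');c,sz,a=wblank(s,(.521,-.443,.012),80,110);print(c,sz,a,pose()[1])
plan((*c,-.0245,a))
E
```

```text
[ 0.52346362 -0.44389255] [101.42510223  28.78274345] 6.4121284 [ 0.5668444  -0.44154211  0.06691694]
shift [-43.3  -2.2  91.5] turn [-0.1  0.1 -0.1] len 101.0
```

Call:
move_arm:
  commands: "-44 -2 0 0 0 0 0.2;-44 -2 20 0 0 0 0.2;-44 -2 60 0 0 0 0.2;-44 -2 91 0 0 0 0.2;-44 -2 91 0 0 0 0.2"

```text
t: 44.2
tcp_pos: [0.5233, -0.4447, -0.0259]
tool_rot: [0.999, 0.055, -0.001, -0.001]
force: [-0.3, 0.3, 0.2]
finger_gap: 0.599
gripper_force: 0.0
```

Call:
move_arm:
  commands: "0 0 0 0 0 0 -1;0 0 0 0 0 0 -1;0 0 0 0 0 0 -1;0 0 0 0 0 0 -1;0 0 -10 0 0 0 -1"

```text
t: 44.82
tcp_pos: [0.5221, -0.4459, -0.0144]
tool_rot: [0.999, 0.054, -0.001, -0.001]
force: [0.4, 0.0, -3.2]
finger_gap: 0.337
gripper_force: 40.7
```

Call:
move_arm:
  commands: "0 0 -30 0 0 0 -1;0 0 -60 0 0 0 -1;0 0 -75 0 0 0 -1;0 0 -75 0 0 0 -1;0 0 -75 0 0 0 -1"

```text
t: 45.45
tcp_pos: [0.5222, -0.4458, 0.0601]
tool_rot: [0.999, 0.054, -0.001, -0.001]
force: [-0.1, 0.2, -3.4]
finger_gap: 0.336
gripper_force: 40.8
```

```bash
python3 - <<'E'
from h import *
st=pose()[0];print(st['tcp_pos'],st['finger_gap'],st['force'])
bplan((-59,-130,60))
E
```

```text
[ 0.52218469 -0.44581854  0.06008041] 0.33596631829912665 [-0.08996351  0.19906677 -3.44559076]
shift [ 114.7 -388.     0.7] turn [-0.1  0.1 10.1] len 405.0
```

Call:
move_arm:
  commands: "17 -58 0 0 0 0 -1;34 -116 0 0 0 0 -1;51 -174 0 0 0 0 -1;68 -232 0 0 0 0 -1;86 -290 0 0 0 0 -1"

```text
t: 46.08
tcp_pos: [0.5765, -0.1469, 0.06]
tool_rot: [0.999, 0.054, -0.001, -0.001]
force: [1.0, -0.3, -3.1]
finger_gap: 0.338
gripper_force: 40.9
```

Call:
move_arm:
  commands: "15 -50 0 0 0 5 -1;29 -98 0 0 0 10.1 -1;29 -98 0 0 0 10.1 -1;29 -98 30 0 0 10.1 -1;29 -98 50 0 0 10.1 -1"

```text
t: 46.7
tcp_pos: [0.5945, -0.049, 0.0095]
tool_rot: [0.999, -0.034, -0.001, -0.0]
force: [0.3, -0.4, -2.7]
finger_gap: 0.336
gripper_force: 40.9
```

Call:
move_arm:
  commands: "0 0 4 0 0 0 -1;0 0 8 0 0 0 -1;0 0 8 0 0 0 -1;0 0 8 0 0 0 -1;0 0 8 0 0 0 -1"

```text
t: 47.32
tcp_pos: [0.5959, -0.0486, 0.0039]
tool_rot: [0.999, -0.034, 0.001, 0.0]
force: [0.3, 0.5, -2.5]
finger_gap: 0.335
gripper_force: 41.0
```

```bash
python3 - <<'E'
from h import *
st=pose()[0];print(st['tcp_pos'],wb(st['tcp_pos']),st['force'])
s=snap('wrist','w24');print('held',brect(s,-45,-130,50,z=st['tcp_pos'][2]+.0365))
bplan((-59,-130,-6.5))
E
```

```text
[ 0.59587153 -0.04857022  0.00393798] [ -57.36662578 -130.77486493] [ 0.26337591  0.50887605 -2.51261469]
held (array([ -46.9, -130.4]), array([29.8, 54.8]), -1.32)
shift [-1.6 -0.7 10.3] turn [ 0.  -0.1  0. ] len 10.0
```

Call:
move_arm:
  commands: "0 0 6 0 0 0 -1;0 0 10.5 0 0 0 -1;4 0 10.5 0 0 0 -1;8 0 10.5 0 0 0 -1;12 0 10.5 0 0 0 -1"

```text
t: 48.0
tcp_pos: [0.5996, -0.0481, -0.0052]
tool_rot: [0.999, -0.033, -0.008, -0.001]
force: [-15.4, 0.1, 22.8]
finger_gap: 0.333
gripper_force: 43.8
```

Call:
move_arm:
  commands: "0 0 0 0 0 0 -1;0 0 0 0 0 0 -1;0 0 0 0 0 0 -1;0 0 0 0 0 0 -1;0 0 0 0 0 0 -1"

```text
t: 48.62
tcp_pos: [0.601, -0.0482, -0.0052]
tool_rot: [0.999, -0.033, -0.006, -0.001]
force: [-13.4, 0.2, 21.0]
finger_gap: 0.332
gripper_force: 43.6
```

```bash
python3 - <<'E'
from h import *
st=pose()[0];print(st['tcp_pos'],wb(st['tcp_pos']),st['force'])
E
```

```text
[ 0.60099173 -0.04819793 -0.00520204] [ -52.28360731 -130.05518558] [-13.38807399   0.22419655  21.03469364]
```

Call:
move_arm:
  commands: "0 0 -1.5 0 0 0 -1;0 0 -2.5 0 0 0 -1;1 0 -2.5 0 0 0 -1;2 0 -2.5 0 0 0 -1;2 0 -2.5 0 0 0 -1"

```text
t: 49.25
tcp_pos: [0.6059, -0.0489, -0.0051]
tool_rot: [0.999, -0.034, -0.004, -0.0]
force: [-8.2, -0.3, 5.1]
finger_gap: 0.337
gripper_force: 41.9
```

```bash
python3 - <<'E'
from h import *
st=pose()[0];print(st['tcp_pos'],wb(st['tcp_pos']),st['force'])
E
```

```text
[ 0.60586578 -0.04887978 -0.00512218] [ -47.37446607 -130.4039481 ] [-8.18360078 -0.30882994  5.06863325]
```

Call:
move_arm:
  commands: "0 0 0 0 0 0 0.06;-3 0 -1 0 0 0 0.06;-4 0 -2 0 0 0 0.06;-4 0 -25 0 0 0 0.06;-4 0 -45 0 0 0 0.06"

```text
t: 49.88
tcp_pos: [0.6059, -0.0492, 0.0408]
tool_rot: [0.999, -0.034, 0.0, 0.0]
force: [0.3, -0.0, 0.3]
finger_gap: 0.53
gripper_force: 0.0
```

Call:
move_arm:
  commands: "0 20 0 0 0 0 -1;0 40 0 0 0 0 -1;0 40 0 0 0 0 -1;0 40 0 0 0 0 -1;0 40 0 0 0 0 -1"

```text
t: 50.5
tcp_pos: [0.6023, -0.0886, 0.0398]
tool_rot: [0.999, -0.034, -0.001, -0.0]
force: [-0.7, -0.0, -0.9]
finger_gap: 0.005
gripper_force: 0.0
```

```bash
python3 - <<'E'
from h import *
st=pose()[0];print(wb(st['tcp_pos']));bplan((-50,-169,-3),(-50,-126,-3))
s=snap('wrist','w25');print('b4',brect(s,-45,-130,35))
E
```

```text
[ -48.22758676 -170.28768908]
shift [-1.7 -1.3 42.8] turn [-0.   0.1  0. ] len 43.0
shift [ -1.7 -44.3  42.8] turn [-0.   0.1  0. ] len 62.0
b4 (array([ -45.8, -131.1]), array([30.6, 49.5]), 0.19)
```

Call:
move_arm:
  commands: "-1 0 20 0 0 0 -1;-1 0 35 0 0 0 -1;-1 0 43 0 0 0 -1;-1 0 43 0 0 0 -1;-1 0 43 0 0 0 -1"

```text
t: 51.18
tcp_pos: [0.6021, -0.0891, -0.0024]
tool_rot: [0.999, -0.034, 0.0, 0.0]
force: [1.0, -0.4, -0.3]
finger_gap: 0.005
gripper_force: 0.0
```

Call:
move_arm:
  commands: "0 -12 0 0 0 0 -1;0 -24 0 0 0 0 -1;0 -35 0 0 0 0 -1;0 -42 0 0 0 0 -1;0 -45 0 0 0 0 -1"

```text
t: 51.8
tcp_pos: [0.6056, -0.0449, -0.0019]
tool_rot: [0.999, -0.033, 0.001, 0.001]
force: [-1.7, -9.5, 6.0]
finger_gap: 0.002
gripper_force: 6.2
```

Call:
move_arm:
  commands: "0 -1 0 0 0 0 -1;0 -1 0 0 0 0 -1;0 0 0 0 0 0 -1;0 6 0 0 0 0 -1;0 6 -20 0 0 0 -1"

```text
t: 52.42
tcp_pos: [0.6025, -0.0489, 0.0163]
tool_rot: [0.999, -0.034, -0.002, -0.001]
force: [0.0, -0.4, -0.3]
finger_gap: -0.0
gripper_force: 0.0
```

Call:
move_arm:
  commands: "-10 20 -40 0 0 0 0.5;-20 40 -90 0 0 0 0.5;-20 40 -90 0 0 0 0.5;-20 40 -90 0 0 0 0.5;-20 40 -90 0 0 0 0.5"

```text
t: 53.05
tcp_pos: [0.5806, -0.0875, 0.1061]
tool_rot: [0.999, -0.034, -0.001, -0.001]
force: [-0.2, 0.3, 0.4]
finger_gap: 0.753
gripper_force: 0.0
```

```bash
python3 - <<'E'
from h import *
np.set_printoptions(precision=4,suppress=True)
st=pose()[0];print(wb(st['tcp_pos']))
s=snap('wrist','w26');dev(s,'w26b',(60,320,130,450),2.3)
k=seg(s,*wpix(s,(*bw(-45,-60),.03)),90,lo=120,hlo=10,hhi=25)[0]
P=np.array([wb(at(s,a,b,.03,True)) for a,b in k]); 
for x in (-75,-60,-45,-30,-15): q=P[abs(P[:,0]-x)<1.5]; print(x,q[:,1].min().round(1),q[:,1].max().round(1))
for y in (-15,-45,-75,-105): q=P[abs(P[:,1]-y)<8]; print(y,q[:,0].min().round(1),q[:,0].max().round(1))
# square in the top view
t=snap('top','t8'); im=cv2.resize(t['image'],None,fx=4,fy=4,interpolation=cv2.INTER_CUBIC); g=cv2.GaussianBlur(cv2.cvtColor(im,cv2.COLOR_RGB2GRAY),(0,0),2)
f=1.5625;x0,y0=int(4*500/f),int(4*385/f);roi=g[y0:y0+int(4*40/f),x0:x0+int(4*75/f)]
m=(roi<70).astype(np.uint8);n,l,stt,c=cv2.connectedComponentsWithStats(m);i=1+np.argmax(stt[1:,4]);v,u=np.where(l==i)
print('area',stt[i]);k=np.c_[(u+x0+.5)/4-.5,(v+y0+.5)/4-.5];print('stock',topose(t,k[::3],.028))
E
```

```text
[ -69.9204 -170.6834]
-75 -122.1 -0.7
-60 -122.1 -0.8
-45 -121.8 -0.8
-30 -121.7 -0.7
-15 -121.4 -0.7
-15 -99.4 -0.2
-45 -99.0 -0.0
-75 -100.1 -1.2
-105 -99.2 -0.3
area [  28   26  130   50 5004]
stock (array([ 0.3868, -0.2654]), array([92.9461, 28.9533]), np.float32(85.837425))
```

View pics/w26b.png

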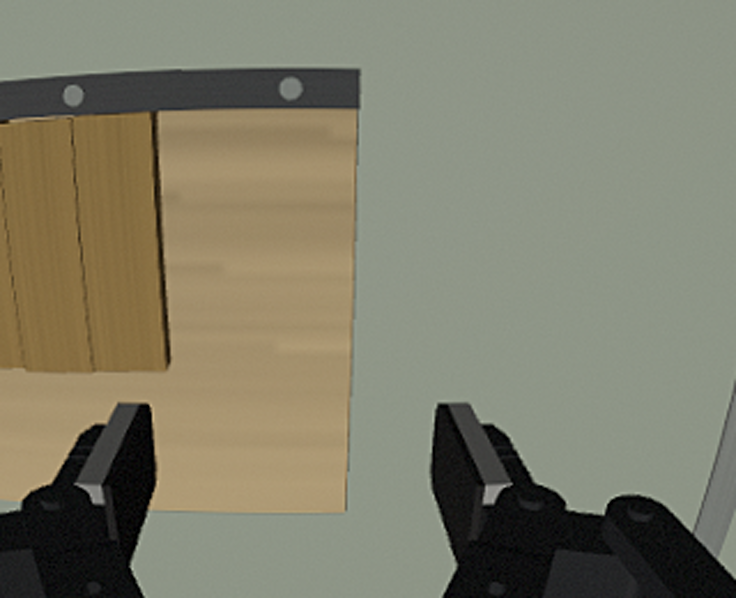

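Picture: the four blanks lie contiguous with hairline seams. The last blank's outer edge is at x≈160, and its ends are at the fence within about 1 mm. The measured span is y −0.7 to −121.7. Next I'll go to the square.

```bash
python3 - <<'E'
from h import *
plan((.3868,-.2654,.09,-94.2))
E
```

```text
shift [-181.6  190.4   16.3] turn [ 0.1  0.2 90.3] len 264.0
```

Call:
move_arm:
  commands: "-37 38 3 0 0 10 0.5;-74 76 6 0 0 20 0.5;-111 114 9 0 0 30 0.5;-148 152 12 0 0 40 0.5;-182 190 16 0 0 50 0.5"

```text
t: 53.78
tcp_pos: [0.3859, -0.2662, 0.0906]
tool_rot: [0.89, -0.455, -0.001, -0.0]
force: [0.7, -0.7, -0.2]
finger_gap: 0.751
gripper_force: 0.0
```

Call:
move_arm:
  commands: "0 0 0 0 0 10 0.5;0 0 0 0 0 20 0.5;0 0 0 0 0 30 0.5;0 0 0 0 0 40.3 0.5;0 0 0 0 0 40.3 0.5"

```text
t: 54.4
tcp_pos: [0.3871, -0.2654, 0.0907]
tool_rot: [-0.682, 0.732, 0.001, 0.0]
force: [0.4, -0.6, -1.0]
finger_gap: 0.748
gripper_force: 0.0
```

Call:
move_arm:
  commands: "0 0 0 0 0 0 0.5;0 0 0 0 0 0 0.5;0 0 0 0 0 0 0.5;0 0 0 0 0 0 0.5;0 0 0 0 0 0 0.5"

```text
t: 55.02
tcp_pos: [0.3872, -0.2658, 0.0914]
tool_rot: [-0.681, 0.733, -0.0, 0.0]
force: [-0.1, 0.3, -0.1]
finger_gap: 0.748
gripper_force: 0.0
```

```bash
python3 - <<'E'
from h import *
st=pose()[0];print(st['q'].round(2)); plan((.3868,-.2654,-.011,-94.2))
s=snap('wrist','w27');dev(s,'w27b',(0,384,0,512),1.5625)
E
```

```text
[-0.84  0.51  1.92  0.    0.7   2.37]
shift [ -0.4   0.4 102.4] turn [-0. -0.  0.] len 102.0
```

View pics/w27b.png

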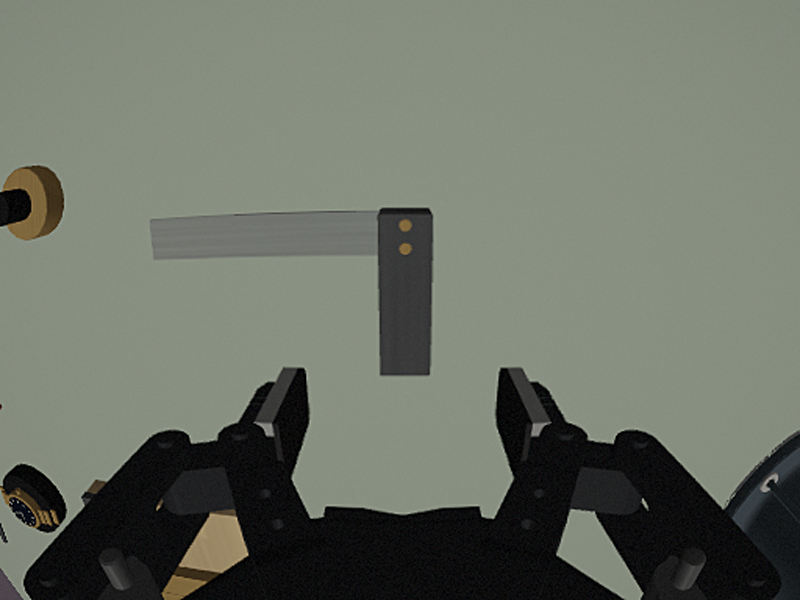

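The view shows the stock at x 378–432, y 212–375 and the blade to the left, rows 212–258. The stock lies parallel to the tool x axis and centred between the fingers. Measuring it at z=28 mm.

```bash
python3 - <<'E'
from h import *
np.set_printoptions(precision=4,suppress=True)
s=load('w27');g=cv2.GaussianBlur(cv2.cvtColor(cv2.resize(s['image'],None,fx=3,fy=3,interpolation=cv2.INTER_CUBIC),cv2.COLOR_RGB2GRAY),(0,0),1.5)
f=3/1.5625;x0,x1,y0,y1=[int(a*f) for a in (372,440,214,385)]
m=(g[y0:y1,x0:x1]<85).astype(np.uint8);n,l,st,c=cv2.connectedComponentsWithStats(m);i=1+np.argmax(st[1:,4])
v,u=np.where(l==i);k=np.c_[(u+x0+.5)/3-.5,(v+y0+.5)/3-.5][::5]
c,sz,a=topose(s,k,.028,True);print(c,sz,a)
P=lambda u,v,z:at(s,(u+.5)/1.5625-.5,(v+.5)/1.5625-.5,z,True)
print([P(*q,.028) for q in((380,375),(430,375),(380,214),(431,214))],'blade tip',P(150,219,.016),P(154,259,.016))
print('centre tri z check top/wrist:',pose()[1]); plan((*c,-.011,a-180))
E
```

```text
[ 0.3851 -0.2692] [88.6802 27.6301] 86.08529
[array([ 0.4019, -0.2259,  0.028 ]), array([ 0.3743, -0.2238,  0.028 ]), array([ 0.3942, -0.3139,  0.028 ]), array([ 0.3689, -0.3121,  0.028 ])] blade tip [ 0.5291 -0.3242  0.016 ] [ 0.531  -0.3004  0.016 ]
centre tri z check top/wrist: [ 0.3872 -0.2658  0.0914]
shift [  3.5   1.9 102.4] turn [-0.  -0.  -0.3] len 102.0
```

Call:
move_arm:
  commands: "3 2 30 0 0 -0.3 0.5;3 2 70 0 0 -0.3 0.5;3 2 95 0 0 -0.3 0.5;3 2 102 0 0 -0.3 0.5;3 2 102 0 0 -0.3 0.5"
  grip_force: 80

```text
t: 55.7
tcp_pos: [0.385, -0.2687, -0.0107]
tool_rot: [-0.683, 0.731, 0.0, 0.0]
force: [-0.4, -0.3, 0.6]
finger_gap: 0.753
gripper_force: 0.0
```

Call:
move_arm:
  commands: "0 0 0 0 0 0 -1;0 0 0 0 0 0 -1;0 0 0 0 0 0 -1;0 0 0 0 0 0 -1;0 0 0 0 0 0 -1"

```text
t: 56.32
tcp_pos: [0.3855, -0.2691, -0.0094]
tool_rot: [-0.683, 0.731, -0.001, 0.0]
force: [-0.1, -0.2, 6.5]
finger_gap: 0.303
gripper_force: 78.9
```

Call:
move_arm:
  commands: "0 0 -10 0 0 0 -1;0 0 -40 0 0 0 -1;0 0 -80 0 0 0 -1;0 0 -80 0 0 0 -1;0 0 -80 0 0 0 -1"

```text
t: 56.95
tcp_pos: [0.3844, -0.268, 0.0691]
tool_rot: [-0.683, 0.731, 0.001, 0.0]
force: [0.5, -0.3, -4.4]
finger_gap: 0.304
gripper_force: 79.9
```

```bash
python3 - <<'E'
from h import *
np.set_printoptions(precision=4,suppress=True)
st,p,q=pose();print(p,st['finger_gap'],st['force'],q.as_euler('zyx',degrees=True))
s=snap('wrist','w28');k=cv2.Canny(s['image'],40,100)
cv2.imwrite('pics/w28.png',s['image'][:,:,::-1])
bplan((-63,-155,90))
E
```

```text
[ 0.3844 -0.268   0.0691] 0.3044570663129136 [ 0.5013 -0.333  -4.4302] [  93.8972   -0.0424 -179.9531]
shift [-208.9 -190.6  -21.4] turn [  0.    0.2 -90. ] len 284.0
```

Call:
move_arm:
  commands: "-42 -38 -6 0 0 -10 -1;-84 -76 -12 0 0 -20 -1;-126 -114 -18 0 0 -30 -1;-168 -152 -21 0 0 -40 -1;-209 -191 -21 0 0 -50 -1"

```text
t: 57.62
tcp_pos: [0.5895, -0.0712, 0.0883]
tool_rot: [0.929, -0.371, -0.002, 0.0]
force: [0.5, -0.5, -4.9]
finger_gap: 0.303
gripper_force: 80.2
```

Call:
move_arm:
  commands: "0 0 0 0 0 -10 -1;0 0 0 0 0 -20 -1;0 0 0 0 0 -30 -1;0 0 0 0 0 -40 -1;0 0 0 0 0 -40 -1"

```text
t: 58.25
tcp_pos: [0.5882, -0.0726, 0.0881]
tool_rot: [0.999, -0.035, -0.002, -0.001]
force: [-0.1, 0.1, -4.7]
finger_gap: 0.3
gripper_force: 80.6
```

Call:
move_arm:
  commands: "0 0 0 0 0 0 -1;0 0 0 0 0 0 -1;0 0 0 0 0 0 -1;0 0 0 0 0 0 -1;0 0 0 0 0 0 -1"

```text
t: 58.88
tcp_pos: [0.5898, -0.0731, 0.0904]
tool_rot: [0.999, -0.034, 0.0, 0.0]
force: [0.3, 0.1, -4.4]
finger_gap: 0.301
gripper_force: 80.6
```

```bash
python3 - <<'E'
from h import *
np.set_printoptions(precision=4,suppress=True)
st,p,q=pose();print(p,wb(p),st['force'],q.as_euler('zyx',degrees=True))
bplan((-63,-150,18))
s=snap('wrist','w29')
g=cv2.cvtColor(s['image'],cv2.COLOR_RGB2HSV)
zt=p[2]+.0094+.028; print('proj stock far end corners',[np.round(wpix(s,(*(p[:2]+ex*.045+ey*d),zt)),1) for d in(-.014,.014)],'tip',np.round(wpix(s,(*(p[:2]+ex*.033+ey*.149),p[2]+.025)),1))
t=snap('top','t9')
k=seg(t,350/1.5625,300/1.5625,22,lo=150)[0]; P=np.array([wb(at(t,a,b,.03)) for a,b in k]);print('blanks top',P.min(0),P.max(0))
E
```

```text
[ 0.5898 -0.0731  0.0904] [ -61.7795 -155.7049] [ 0.3325  0.0595 -4.4437] [  3.9126   0.009  179.9962]
shift [-1.2 -5.7 72.4] turn [ 0. -0. -0.] len 73.0
proj stock far end corners [array([289.1, 168.9]), array([226.8, 168.9])] tip [ 23.2 187.4]
blanks top [-99.111  -63.7886] [-35.1829   0.0262]
```

Call:
move_arm:
  commands: "-1 -9 15 0 0 0 -1;-1 -9 40 0 0 0 -1;-1 -9 65 0 0 0 -1;-1 -9 76 0 0 0 -1;-1 -9 76 0 0 0 -1"

```text
t: 59.6
tcp_pos: [0.5885, -0.0635, 0.0131]
tool_rot: [0.999, -0.034, -0.001, -0.0]
force: [-0.1, -0.8, -4.4]
finger_gap: 0.302
gripper_force: 80.5
```

Call:
move_arm:
  commands: "0 0 1 0 0 0 -1;0 0 1 0 0 0 -1;0 0 2 0 0 0 -1;0 0 3 0 0 0 -1;0 0 3 0 0 0 -1"

```text
t: 60.22
tcp_pos: [0.5893, -0.0641, 0.0113]
tool_rot: [0.999, -0.034, -0.0, -0.0]
force: [0.6, 0.8, -5.3]
finger_gap: 0.305
gripper_force: 80.5
```

```bash
python3 - <<'E'
from h import *
np.set_printoptions(precision=4,suppress=True)
st,p,q=pose();print(p,wb(p),st['force'],st['ft_torque'],q.as_euler('zyx',degrees=True))
s=snap('wrist','w30');dev(s,'w30b',(0,384,0,512),1.5625)
E
```

```text
[ 0.5893 -0.0641  0.0113] [ -62.8579 -146.6921] [ 0.6386  0.796  -5.2681] [-0.0535  0.0459  0.012 ] [   3.9038   -0.0026 -179.9986]
```

View pics/w30b.png

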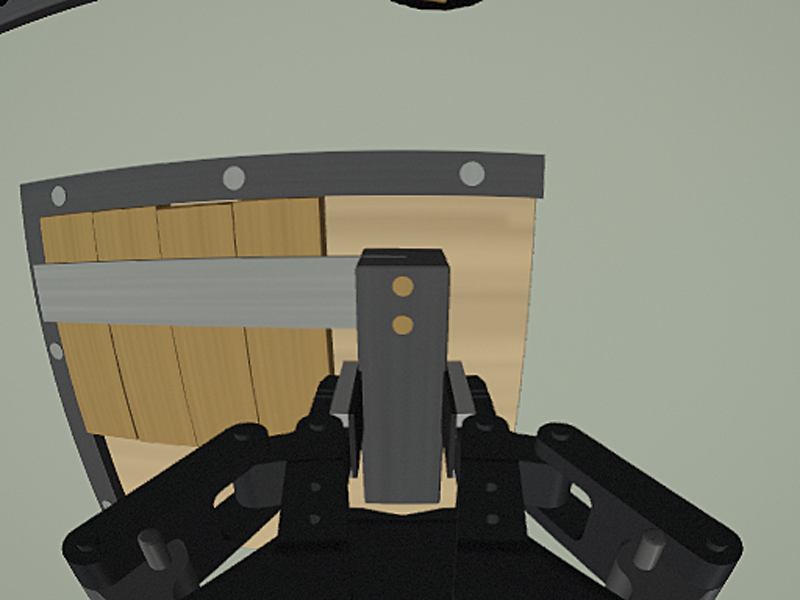

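The picture (14th, my last) shows the stock upright in the grip at (403,380), with the blade lying across all four blanks at rows 262–325 and its tip over the side fence. Blank 3's end is about 1–2 mm short of the fence at (195,206). I'll seat the square now and nudge that blank afterwards.

Call:
move_arm:
  commands: "0 0 1 0 0 0 -1;0 0 2 0 0 0 -1;0 -3 2.5 0 0 0 -1;0 -6 2.5 0 0 0 -1;0 -9 2.5 0 0 0 -1"

```text
t: 60.9
tcp_pos: [0.59, -0.0548, 0.0088]
tool_rot: [0.999, -0.034, -0.0, -0.0]
force: [-0.4, -0.0, -4.4]
finger_gap: 0.302
gripper_force: 80.7
```

Call:
move_arm:
  commands: "0 -1 0 0 0 0 -1;0 -2 0 0 0 0 -1;0 -3 0 0 0 0 -1;0 -3 0 0 0 0 -1;0 -3 0 0 0 0 -1"

```text
t: 61.52
tcp_pos: [0.5902, -0.0521, 0.0088]
tool_rot: [0.999, -0.034, -0.0, -0.0]
force: [-0.2, -0.4, -4.4]
finger_gap: 0.301
gripper_force: 80.6
```

```bash
python3 - <<'E'
from h import *
np.set_printoptions(precision=4,suppress=True)
st,p,q=pose();print(p,wb(p),st['force'],q.as_euler('zyx',degrees=True))
for n,off in (('w26',0),('w30',0)):
    s=load(n);h=cv2.cvtColor(s['image'],cv2.COLOR_RGB2HSV).astype(np.float32)
    for y in (-15,-45,-70,-75,-80,-105):
        xs=np.arange(-6,5,.5);uv=np.array([wpix(s,(*bw(x,y),.030)) for x in xs],np.float32)
        print(n,y,[cv2.remap(np.ascontiguousarray(h[:,:,c]),uv[None,:,0],uv[None,:,1],cv2.INTER_LINEAR)[0].astype(int).tolist() for c in (2,)])
E
```

```text
[ 0.5902 -0.0521  0.0088] [ -62.8319 -134.7259] [-0.2391 -0.4286 -4.3656] [   3.9077   -0.0032 -179.9976]
w26 -15 [[129, 129, 129, 130, 129, 128, 129, 129, 129, 129, 134, 133, 120, 98, 69, 60, 61, 61, 61, 60, 60, 59]]
w26 -45 [[128, 128, 128, 129, 130, 129, 129, 129, 130, 131, 130, 128, 103, 76, 67, 62, 62, 62, 61, 63, 65, 64]]
w26 -70 [[133, 133, 133, 133, 134, 135, 135, 134, 132, 131, 139, 151, 135, 113, 75, 58, 61, 62, 62, 62, 62, 61]]
w26 -75 [[129, 130, 131, 131, 131, 131, 130, 131, 132, 125, 103, 123, 167, 107, 54, 59, 62, 63, 62, 61, 63, 63]]
w26 -80 [[130, 129, 129, 129, 130, 130, 130, 130, 131, 118, 115, 144, 133, 89, 71, 60, 62, 62, 63, 63, 63, 63]]
w26 -105 [[131, 131, 131, 130, 130, 130, 130, 130, 131, 133, 140, 118, 67, 62, 63, 63, 63, 62, 61, 61, 61, 60]]
w30 -15 [[150, 150, 150, 150, 150, 150, 150, 150, 150, 150, 152, 157, 118, 82, 70, 76, 76, 76, 74, 71, 73, 91]]
w30 -45 [[150, 150, 151, 151, 151, 151, 150, 150, 150, 152, 154, 153, 92, 60, 75, 78, 76, 76, 75, 75, 76, 77]]
w30 -70 [[156, 156, 155, 156, 155, 155, 155, 156, 160, 146, 99, 111, 167, 139, 71, 74, 76, 76, 76, 77, 76, 75]]
w30 -75 [[151, 151, 151, 151, 151, 151, 151, 152, 154, 151, 123, 89, 154, 155, 71, 72, 76, 76, 76, 75, 75, 75]]
w30 -80 [[151, 150, 150, 149, 150, 149, 150, 150, 151, 153, 115, 96, 161, 121, 70, 74, 75, 75, 75, 75, 75, 75]]
w30 -105 [[152, 151, 152, 151, 150, 151, 151, 151, 151, 153, 152, 157, 124, 75, 74, 75, 75, 76, 74, 73, 74, 74]]
```

Blank 3's end is only about 1.2 mm from the fence, which is within tolerance. Continuing to seat the square.

Call:
move_arm:
  commands: "0 -1 0.5 0 0 0 -1;0 -2 1 0 0 0 -1;0 -3 1 0 0 0 -1;0 -4 1 0 0 0 -1;0 -4 1 0 0 0 -1"

```text
t: 62.15
tcp_pos: [0.5904, -0.0509, 0.0087]
tool_rot: [0.999, -0.033, 0.0, 0.002]
force: [-4.2, -8.7, 1.2]
finger_gap: 0.297
gripper_force: 81.4
```

```bash
python3 - <<'E'
from h import *
np.set_printoptions(precision=4,suppress=True)
st,p,q=pose();print(p,wb(p),st['force'],q.as_euler('zyx',degrees=True))
E
```

```text
[ 0.5904 -0.0509  0.0087] [ -62.6502 -133.4881] [-4.2011 -8.6648  1.1882] [  3.7879   0.0028 179.7668]
```

Call:
move_arm:
  commands: "0 1 0 0 0 0 -1;0 2 0 0 0 0 -1;0 2.5 0 0 0 0 -1;0 2.5 0 0 0 0 0.06;0 2.5 0 0 0 0 0.06"

```text
t: 62.78
tcp_pos: [0.5909, -0.0501, 0.0078]
tool_rot: [0.999, -0.034, 0.001, -0.0]
force: [0.6, 0.9, 0.4]
finger_gap: 0.53
gripper_force: 0.0
```

Call:
move_arm:
  commands: "0 0 0 0 0 0 0.06;0 0 -10 0 0 0 0.06;0 0 -40 0 0 0 0.06;0 0 -60 0 0 0 0.06;0 0 -60 0 0 0 0.06"

```text
t: 63.4
tcp_pos: [0.5919, -0.0509, 0.0699]
tool_rot: [0.999, -0.034, 0.002, 0.0]
force: [-0.0, 0.0, 0.7]
finger_gap: 0.526
gripper_force: 0.0
```

```bash
python3 - <<'E'
from h import *
np.set_printoptions(precision=2,suppress=True)
st,p,q=pose();print(p,wb(p),st['force'])
s=snap('wrist','w31');h=cv2.cvtColor(s['image'],cv2.COLOR_RGB2HSV)
print('sat/val along y at z=.030, x=-60')
for x,z in ((-60,.030),(-85,.03),(-60,.046),(-80,.046)):
    print(x,z,[(y,int(h[int(round(v)),int(round(u)),1]),int(h[int(round(v)),int(round(u)),2])) for y in np.arange(-152,-110,2) for u,v in [wpix(s,(*bw(x,y),z))]])
E
```

```text
[ 0.59 -0.05  0.07] [ -61.12 -133.36] [-0.02  0.01  0.66]
sat/val along y at z=.030, x=-60
-60 0.03 [(np.int64(-152), 81, 176), (np.int64(-150), 80, 179), (np.int64(-148), 18, 58), (np.int64(-146), 4, 67), (np.int64(-144), 0, 70), (np.int64(-142), 7, 70), (np.int64(-140), 7, 69), (np.int64(-138), 8, 67), (np.int64(-136), 12, 65), (np.int64(-134), 0, 68), (np.int64(-132), 4, 68), (np.int64(-130), 4, 67), (np.int64(-128), 4, 68), (np.int64(-126), 8, 67), (np.int64(-124), 4, 67), (np.int64(-122), 4, 71), (np.int64(-120), 4, 65), (np.int64(-118), 115, 137), (np.int64(-116), 128, 149), (np.int64(-114), 127, 149), (np.int64(-112), 127, 145)]
-85 0.03 [(np.int64(-152), 83, 178), (np.int64(-150), 82, 180), (np.int64(-148), 43, 47), (np.int64(-146), 8, 66), (np.int64(-144), 4, 69), (np.int64(-142), 11, 70), (np.int64(-140), 8, 66), (np.int64(-138), 7, 71), (np.int64(-136), 8, 67), (np.int64(-134), 0, 67), (np.int64(-132), 4, 69), (np.int64(-130), 4, 71), (np.int64(-128), 8, 68), (np.int64(-126), 8, 68), (np.int64(-124), 4, 71), (np.int64(-122), 4, 69), (np.int64(-120), 8, 68), (np.int64(-118)
[... 510 characters left out ...]
, 72), (np.int64(-120), 17, 73), (np.int64(-118), 125, 151), (np.int64(-116), 125, 149), (np.int64(-114), 128, 147), (np.int64(-112), 128, 145)]
-80 0.046 [(np.int64(-152), 82, 174), (np.int64(-150), 82, 174), (np.int64(-148), 83, 184), (np.int64(-146), 7, 69), (np.int64(-144), 11, 70), (np.int64(-142), 0, 71), (np.int64(-140), 4, 68), (np.int64(-138), 4, 72), (np.int64(-136), 4, 69), (np.int64(-134), 8, 64), (np.int64(-132), 4, 69), (np.int64(-130), 4, 69), (np.int64(-128), 4, 66), (np.int64(-126), 0, 68), (np.int64(-124), 0, 72), (np.int64(-122), 4, 71), (np.int64(-120), 47, 70), (np.int64(-118), 128, 152), (np.int64(-116), 130, 151), (np.int64(-114), 129, 148), (np.int64(-112), 127, 147)]
```

The square is seated. The stock spans y −146.5 to −119.3, the same at both ends, with no wood visible between it and the outermost blank. On to the weight.

```bash
python3 - <<'E'
from h import *
plan((.62,-.345,.09,-3.9))
E
```

```text
shift [ 49.1 291.7 -21.1] turn [ 0.  -0.1  0. ] len 297.0
```

Call:
move_arm:
  commands: "10 58 -20 0 0 0 0.2;20 116 -21 0 0 0 0.2;30 174 -21 0 0 0 0.2;40 232 -21 0 0 0 0.2;49 291 -21 0 0 0 0.2"

```text
t: 64.08
tcp_pos: [0.6187, -0.3455, 0.0872]
tool_rot: [0.999, -0.034, -0.001, -0.001]
force: [0.5, 0.0, -0.4]
finger_gap: 0.6
gripper_force: 0.0
```

Call:
move_arm:
  commands: "0 0 0 0 0 0 0.2;0 0 0 0 0 0 0.2;0 0 0 0 0 0 0.2;0 0 0 0 0 0 0.2;0 0 0 0 0 0 0.2"

```text
t: 64.7
tcp_pos: [0.6196, -0.3432, 0.089]
tool_rot: [0.999, -0.033, -0.0, -0.0]
force: [-0.5, -1.2, 0.9]
finger_gap: 0.599
gripper_force: 0.0
```

```bash
python3 - <<'E'
from h import *
np.set_printoptions(precision=4,suppress=True)
s=snap('wrist','w32'); t=snap('top','t10')
k,c=seg(s,*wpix(s,(.635,-.345,.02)),45,lo=110,hlo=8,hhi=28)
P=np.array([at(s,a,b,.02,True)[:2] for a,b in k],np.float32); print('disc',cv2.minEnclosingCircle(P*1000))
# knob: dark blob
g=cv2.GaussianBlur(cv2.cvtColor(s['image'],cv2.COLOR_RGB2GRAY),(0,0),1); u,v=wpix(s,(.635,-.345,.04)); u,v=int(u),int(v)
m=np.zeros_like(g); m[v-22:v+22,u-22:u+22]=(g[v-22:v+22,u-22:u+22]<45); n,l,st,ce=cv2.connectedComponentsWithStats(m); i=1+np.argmax(st[1:,4]); print(st[i],ce[i],'knob top',at(s,*ce[i],.044,True),(u,v))
plan((.636,-.3453,-.002,-3.9))
k=seg(t,350/1.5625,300/1.5625,30,lo=150)[0]; P=np.array([wb(at(t,a,b,.03)) for a,b in k]);print('blanks top',P.min(0),P.max(0))
for n,(a,b) in {'cup':(170,340)}.items():
    k,c=seg(t,a/1.5625,b/1.5625,22,lo=150,hlo=18,hhi=35); print('cup',at(t,*c,.03))
E
```

```text
disc ((635.2534790039062, -350.0744323730469), 25.000167846679688)
[252 164  28  32 700] [265.37 179.96] knob top [ 0.6367 -0.3501  0.044 ] (258, 181)
shift [16.5  0.5 91. ] turn [ 0. -0.  0.] len 92.0
blanks top [-99.7362 -87.1745] [-43.4088   0.1145]
cup [0.4985 0.4241 0.03  ]
```

Weight disc: centre (0.6355, −0.350), radius 25.0 mm, which checks. The cup is in the tray at (0.4985, 0.424). Grasping the knob.

Call:
move_arm:
  commands: "16 5 20 0 0 0 0.2;16 5 50 0 0 0 0.2;16 5 80 0 0 0 0.2;16 5 89 0 0 0 0.2;16 5 89 0 0 0 0.2"
  grip_force: 40

```text
t: 65.42
tcp_pos: [0.6349, -0.3502, -0.0005]
tool_rot: [0.999, -0.034, -0.0, -0.0]
force: [-0.3, -0.3, -0.3]
finger_gap: 0.596
gripper_force: 0.0
```

Call:
move_arm:
  commands: "0 0 0 0 0 0 -1;0 0 0 0 0 0 -1;0 0 0 0 0 0 -1;0 0 0 0 0 0 -1;0 0 0 0 0 0 -1"

```text
t: 66.05
tcp_pos: [0.6361, -0.3509, 0.0017]
tool_rot: [0.999, -0.034, 0.001, 0.001]
force: [-0.3, 1.0, 5.5]
finger_gap: 0.243
gripper_force: 39.5
```

Call:
move_arm:
  commands: "0 0 -20 0 0 0 -1;0 0 -60 0 0 0 -1;0 0 -90 0 0 0 -1;0 0 -90 0 0 0 -1;0 0 -90 0 0 0 -1"

```text
t: 66.68
tcp_pos: [0.6338, -0.3495, 0.0885]
tool_rot: [0.999, -0.034, -0.001, -0.001]
force: [-0.5, -0.2, -4.0]
finger_gap: 0.236
gripper_force: 39.6
```

```bash
python3 - <<'E'
from h import *
np.set_printoptions(precision=4,suppress=True)
st,p,q=pose();print(p,wb(p),st['force'],st['finger_gap']); bplan((-73,-60,85))
t=snap('top','t11');dev(t,'t11b',(140,240,200,300),5)
h=cv2.cvtColor(t['image'],cv2.COLOR_RGB2HSV)
for x in (-60,-80): print(x,[(y,int(h[int(round(v)),int(round(u)),1]),int(h[int(round(v)),int(round(u)),2])) for y in range(-156,12,4) for u,v in [proj(t,(*bw(x,y),.03))]])
for y in (-60,-135): print(y,[(x,int(h[int(round(v)),int(round(u)),1]),int(h[int(round(v)),int(round(u)),2])) for x in range(-116,8,4) for u,v in [proj(t,(*bw(x,y),.03))]])
E
```

```text
[ 0.6338 -0.3495  0.0885] [   0.9812 -428.4424] [-0.5029 -0.1948 -3.9576] 0.2355943913558492
shift [ -74.  -368.4    4.3] turn [-0.1  0.1 -0. ] len 376.0
-60 [(-156, 124, 144), (-152, 121, 147), (-148, 109, 108), (-144, 5, 47), (-140, 34, 45), (-136, 32, 48), (-132, 22, 47), (-128, 26, 49), (-124, 42, 49), (-120, 133, 102), (-116, 161, 119), (-112, 178, 112), (-108, 175, 109), (-104, 175, 108), (-100, 175, 109), (-96, 174, 110), (-92, 176, 107), (-88, 179, 114), (-84, 176, 110), (-80, 178, 109), (-76, 173, 109), (-72, 175, 109), (-68, 178, 110), (-64, 173, 112), (-60, 172, 101), (-56, 176, 107), (-52, 185, 110), (-48, 178, 109), (-44, 168, 111), (-40, 175, 109), (-36, 173, 109), (-32, 172, 107), (-28, 174, 107), (-24, 178, 113), (-20, 174, 107), (-16, 182, 109), (-12, 175, 111), (-8, 171, 112), (-4, 183, 110), (0, 139, 119), (4, 32, 79), (8, 8, 97)]
-80 [(-156, 123, 141), (-152, 124, 140), (-148, 86, 80), (-144, 39, 46), (-140, 28, 45), (-136, 28, 46), (-132, 35, 44), (-128, 21, 48), (-124, 33, 47), (-120, 27, 48), (-116, 158, 97), (-112, 169, 110), (-108, 173, 109), (-104, 176, 110)
[... 759 characters left out ...]
, (-48, 158, 116), (-44, 166, 118), (-40, 8, 91), (-36, 16, 97), (-32, 8, 94), (-28, 8, 95), (-24, 11, 95), (-20, 18, 97), (-16, 129, 89), (-12, 171, 109), (-8, 190, 106), (-4, 178, 93), (0, 136, 73), (4, 28, 46)]
-135 [(-116, 121, 139), (-112, 122, 144), (-108, 122, 98), (-104, 27, 48), (-100, 22, 46), (-96, 26, 50), (-92, 33, 47), (-88, 31, 50), (-84, 22, 47), (-80, 28, 46), (-76, 38, 47), (-72, 17, 46), (-68, 17, 46), (-64, 33, 46), (-60, 32, 48), (-56, 27, 48), (-52, 17, 45), (-48, 23, 45), (-44, 28, 45), (-40, 23, 45), (-36, 164, 98), (-32, 132, 85), (-28, 26, 49), (-24, 134, 84), (-20, 142, 81), (-16, 115, 115), (-12, 122, 123), (-8, 120, 121), (-4, 122, 134), (0, 88, 78), (4, 24, 43)]
```

The arrangement is undisturbed: blade at x −42 to −18, so its middle is at −30. Carrying the weight over.

Call:
move_arm:
  commands: "-12 -60 0 0 0 0 -1;-24 -120 0 0 0 0 -1;-36 -180 0 0 0 0 -1;-48 -240 0 0 0 0 -1;-60 -300 0 0 0 0 -1"

```text
t: 67.35
tcp_pos: [0.594, -0.0449, 0.0881]
tool_rot: [0.999, -0.034, -0.002, -0.0]
force: [0.4, 0.2, -2.5]
finger_gap: 0.236
gripper_force: 39.8
```

Call:
move_arm:
  commands: "-14 -68 0 0 0 0 -1;-14 -68 0 0 0 0 -1;-14 -68 0 0 0 0 -1;-14 -68 25 0 0 0 -1;-14 -68 45 0 0 0 -1"

```text
t: 67.97
tcp_pos: [0.5868, 0.0197, 0.0438]
tool_rot: [0.999, -0.035, 0.0, 0.0]
force: [0.5, 0.4, -3.9]
finger_gap: 0.234
gripper_force: 40.0
```

Call:
move_arm:
  commands: "0 0 4 0 0 0 -1;0 0 6 0 0 0 -1;0 0 6 0 0 0 -1;0 0 6 0 0 0 -1;0 0 6 0 0 0 -1"

```text
t: 68.6
tcp_pos: [0.5865, 0.0219, 0.0394]
tool_rot: [0.999, -0.034, 0.001, 0.0]
force: [-0.9, 0.1, -2.4]
finger_gap: 0.235
gripper_force: 40.0
```

```bash
python3 - <<'E'
from h import *
np.set_printoptions(precision=4,suppress=True)
st,p,q=pose();print(p,wb(p),st['force'],st['finger_gap'],q.as_euler('zyx',degrees=True))
E
```

```text
[0.5865 0.0219 0.0394] [-71.4655 -61.1509] [-0.9423  0.1238 -2.4161] 0.23454955216052975 [  3.8905   0.0585 179.9899]
```

Call:
move_arm:
  commands: "-1 0 3 0 0 0 -1;-1 0 6 0 0 0 -1;-1 0 8 0 0 0 -1;-1 0 8.5 0 0 0 -1;-1 0 8.5 0 0 0 -1"

```text
t: 69.22
tcp_pos: [0.5849, 0.0221, 0.0316]
tool_rot: [0.999, -0.034, -0.0, -0.0]
force: [-3.7, 0.5, 7.9]
finger_gap: 0.239
gripper_force: 41.2
```

```bash
python3 - <<'E'
from h import *
np.set_printoptions(precision=4,suppress=True)
st,p,q=pose();print(p,wb(p),st['force'],st['finger_gap'],q.as_euler('zyx',degrees=True))
E
```

```text
[0.5849 0.0221 0.0316] [-73.127  -61.0373] [-3.7095  0.4856  7.9109] 0.23858312674254062 [   3.8914   -0.0216 -179.9958]
```

Call:
move_arm:
  commands: "0 0 -1 0 0 0 -1;0 0 -1 0 0 0 -1;0 0 -1 0 0 0 0;0 0 -1 0 0 0 0;0 0 -1 0 0 0 0"

```text
t: 69.85
tcp_pos: [0.5855, 0.0218, 0.0312]
tool_rot: [0.999, -0.034, 0.0, 0.0]
force: [-0.4, -0.6, -0.2]
finger_gap: 0.499
gripper_force: 0.0
```

Call:
move_arm:
  commands: "0 0 -10 0 0 0 0;0 0 -40 0 0 0 0;0 0 -80 0 0 0 0;0 0 -110 0 0 0 0;0 0 -110 0 0 0 0"

```text
t: 70.47
tcp_pos: [0.5874, 0.0217, 0.1446]
tool_rot: [0.999, -0.034, 0.004, 0.0]
force: [0.1, -0.2, 0.1]
finger_gap: 0.503
gripper_force: 0.0
```

Call:
move_arm:
  commands: "-20 30 -10 0 0 0 0;-40 60 -20 0 0 0 0;-60 100 -20 0 0 0 0;-60 100 -20 0 0 0 0;-60 100 -20 0 0 0 0"

```text
t: 71.1
tcp_pos: [0.5184, -0.0735, 0.1608]
tool_rot: [0.999, -0.034, -0.0, -0.0]
force: [0.0, -0.6, -0.3]
finger_gap: 0.5
gripper_force: 0.0
```

```bash
python3 - <<'E'
from h import *
np.set_printoptions(precision=2,suppress=True)
s=snap('wrist','w33'); t=snap('top','t12'); c=snap('scene','s12')
st,p,q=pose();print(p,wb(p))
h=cv2.cvtColor(s['image'],cv2.COLOR_RGB2HSV)
def run(x,ys,z,w=0):
    o=[]
    for y in ys:
        u,v=wpix(s,(*bw(x,y),z)); o.append((int(y),int(h[int(round(v)),int(round(u)),1]),int(h[int(round(v)),int(round(u)),2])))
    print(x,z,o)
try:
    run(-10,range(-130,6,3),.03); run(-96,range(-124,6,3),.03); run(-80,range(-150,-114,2),.046); run(-25,range(-150,-114,2),.046)
except Exception as e: print(e)
k,cc=seg(t,170/1.5625,340/1.5625,22,lo=150,hlo=18,hhi=35); print('cup',at(t,*cc,.03))
a=seg(c,340,250,1) if 0 else None
# dark bystanders shift check: image difference before/after in scene+top around them
t0=load('top0')['image'].astype(int); tn=t['image'].astype(int)
for n,(a,b) in {'jar':(272,220),'watch':(442,206),'stake':(353,197)}.items():
    u,v=int(a/1.5625),int(b/1.5625); print(n,abs(t0-tn)[v-16:v+16,u-18:u+18].mean())
E
```

```text
[ 0.52 -0.07  0.16] [-132.51 -160.23]
-10 0.03 [(-130, 91, 145), (-127, 87, 146), (-124, 88, 147), (-121, 107, 107), (-118, 128, 137), (-115, 126, 134), (-112, 129, 134), (-109, 127, 133), (-106, 128, 129), (-103, 133, 125), (-100, 128, 133), (-97, 129, 134), (-94, 133, 132), (-91, 133, 130), (-88, 127, 135), (-85, 131, 132), (-82, 128, 133), (-79, 130, 133), (-76, 128, 129), (-73, 128, 128), (-70, 128, 132), (-67, 128, 131), (-64, 128, 134), (-61, 128, 131), (-58, 130, 133), (-55, 132, 131), (-52, 125, 133), (-49, 131, 132), (-46, 131, 130), (-43, 136, 126), (-40, 132, 133), (-37, 128, 132), (-34, 130, 133), (-31, 132, 122), (-28, 132, 131), (-25, 129, 134), (-22, 127, 133), (-19, 130, 131), (-16, 128, 129), (-13, 132, 126), (-10, 133, 134), (-7, 130, 133), (-4, 130, 133), (-1, 134, 133), (2, 9, 59), (5, 8, 63)]
-96 0.03 [(-124, 4, 63), (-121, 4, 62), (-118, 37, 69), (-115, 129, 140), (-112, 129, 134), (-109, 130, 137), (-106, 128, 137), (-103, 130, 135), (-100, 131, 134), (-97, 132, 137), (-94, 128, 141), (-91, 130, 135), (-88, 128, 138), (-85, 131, 136), (-82, 129, 134), (-79, 130
[... 459 characters left out ...]
(5, 8, 64)]
-80 0.046 [(-150, 86, 167), (-148, 96, 77), (-146, 11, 67), (-144, 4, 59), (-142, 8, 61), (-140, 4, 62), (-138, 8, 65), (-136, 4, 61), (-134, 4, 60), (-132, 4, 61), (-130, 4, 60), (-128, 9, 58), (-126, 8, 62), (-124, 0, 61), (-122, 13, 61), (-120, 120, 113), (-118, 130, 141), (-116, 129, 134)]
-25 0.046 [(-150, 87, 168), (-148, 97, 113), (-146, 12, 65), (-144, 8, 61), (-142, 8, 63), (-140, 12, 65), (-138, 12, 62), (-136, 96, 104), (-134, 130, 133), (-132, 131, 142), (-130, 15, 68), (-128, 8, 63), (-126, 8, 63), (-124, 8, 65), (-122, 12, 64), (-120, 30, 60), (-118, 14, 128), (-116, 10, 124)]
cup [0.5  0.42 0.03]
jar 8.252025462962964
watch 7.072916666666667
stake 7.248263888888889
```

```bash
python3 - <<'E'
from h import *
np.set_printoptions(precision=2,suppress=True)
s=load('w33'); v8=cv2.cvtColor(s['image'],cv2.COLOR_RGB2HSV)[:,:,2].astype(np.float32)
for y in (-10,-20,-40,-50,-66,-75,-84,-96,-105,-114):
    xs=np.arange(-5,4,.5);uv=np.array([wpix(s,(*bw(x,y),.030)) for x in xs],np.float32);a=cv2.remap(v8,uv[None,:,0],uv[None,:,1],cv2.INTER_LINEAR)[0].astype(int)
    xr=np.arange(-104,-96,.5);uv=np.array([wpix(s,(*bw(x,y),.030)) for x in xr],np.float32);b=cv2.remap(v8,uv[None,:,0],uv[None,:,1],cv2.INTER_LINEAR)[0].astype(int)
    print(y,'front',a.tolist(),'rear',b.tolist())
g=cv2.cvtColor(s['image'],cv2.COLOR_RGB2GRAY);
for n in ('knob',):
    u,v=[int(k) for k in wpix(s,(*bw(-73,-61),.074))]; m=np.zeros_like(g);m[v-20:v+20,u-20:u+20]=g[v-20:v+20,u-20:u+20]<50
    _,l,st,ce=cv2.connectedComponentsWithStats(m);i=1+np.argmax(st[1:,4]);print('knob',wb(at(s,*ce[i],.070,True)),st[i])
t0=load('top0')['image'];t=load('t12')['image']
for n,(a,b) in {'jar':(272,220),'watch':(442,206),'stake':(353,197)}.items():
    u,v=int(a/1.5625),int(b/1.5625);r=cv2.matchTemplate(t[v-26:v+26,u-28:u+28],t0[v-18:v+18,u-20:u+20],cv2.TM_CCOEFF_NORMED);print(n,np.unravel_index(r.argmax(),r.shape),r.max())
E
```

```text
-10 front [132, 133, 133, 133, 133, 134, 136, 141, 134, 109, 84, 73, 62, 58, 56, 73, 104, 122] rear [160, 160, 160, 159, 159, 160, 162, 157, 146, 135, 133, 131, 132, 133, 133, 133]
-20 front [129, 129, 128, 127, 128, 129, 132, 135, 127, 117, 99, 73, 60, 61, 63, 63, 63, 62] rear [161, 161, 160, 160, 160, 161, 160, 156, 151, 141, 132, 132, 134, 135, 134, 134]
-40 front [132, 134, 135, 134, 134, 134, 136, 139, 143, 132, 91, 59, 61, 63, 64, 65, 63, 61] rear [161, 161, 160, 160, 160, 162, 163, 156, 144, 136, 132, 130, 132, 134, 135, 135]
-50 front [128, 128, 128, 127, 127, 127, 128, 132, 139, 124, 85, 59, 62, 63, 63, 63, 62, 62] rear [162, 163, 154, 141, 134, 132, 131, 131, 132, 133, 133, 134, 135, 134, 134, 134]
-66 front [130, 130, 130, 129, 131, 132, 130, 128, 102, 68, 57, 62, 64, 63, 63, 63, 63, 63] rear [160, 160, 162, 164, 167, 158, 137, 118, 107, 102, 119, 132, 133, 134, 133, 132]
-75 front [130, 130, 130, 130, 132, 134, 130, 116, 99, 78, 60, 62, 65, 65, 65, 64, 64, 64] rear [162, 162, 161, 162, 164, 157, 151, 143, 135, 134, 135, 136, 137, 138, 141, 136]
-84 front [133, 133, 133, 1
[... 160 characters left out ...]
[129, 129, 130, 130, 130, 131, 131, 135, 140, 124, 84, 58, 61, 62, 62, 62, 62, 63] rear [162, 162, 162, 162, 163, 164, 165, 165, 152, 136, 134, 135, 136, 136, 136, 136]
-105 front [130, 130, 129, 129, 130, 131, 133, 135, 128, 112, 94, 74, 62, 62, 63, 64, 64, 62] rear [163, 163, 163, 163, 163, 163, 165, 163, 149, 137, 135, 134, 135, 136, 136, 136]
-114 front [134, 134, 133, 134, 135, 135, 135, 139, 145, 126, 84, 60, 62, 64, 65, 65, 63, 62] rear [162, 162, 163, 163, 163, 164, 165, 160, 150, 142, 137, 133, 134, 135, 136, 136]
knob [-74.96 -63.67] [136 113  28  24 529]
jar (np.int64(8), np.int64(8)) 0.99734205
watch (np.int64(8), np.int64(8)) 0.9965335
stake (np.int64(8), np.int64(8)) 0.99685663
```

```bash
python3 -c "
from station import ticket
print(ticket.sign_off())"
```

```text
the job is handed in; nothing more can be done
None
```

The job is handed in at about 71 s; no verdict came back, but my last camera check showed the four blanks tight in the fence corner (ends within about 1.5 mm of the end fence), the square flush against the outermost with mid-blade about 30 mm from the end fence, the weight on the blanks, the cup in the tray, and the jar, watch and stake unmoved.

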